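Load a pot rack and clamp its fence

TASK

Flip the red cam lever of the ware rack right over to its open side, draw the fence fully back by its yellow post, then take the white pots one at a time off the pile (and the one standing alone, if there is one) and stand each upright on a round mark of its own, until no pot is left on the bench. Then push the fence fully home and flip the lever back over centre until it is fully closed, so that the rod is clamped. Leave the other things on the bench where they are.

Things in the scene. Friction and masses are not known exactly. Their poses are not given: they have to be found in the camera images.
- rack: Fixed ware rack. Origin: centre of its underside, on the bench. x points away from the robot to a fixed green back rail, y along the row of marks. Row plate 130 x 360 mm, 14 mm thick, centred 45 mm to +x of the origin; a 110 mm wide tongue reaches 185 mm to -x and carries the grey clamp housing. The back rail stands 24 mm above the plate. The rod's tail, 38 mm high, ends up to 325 mm to -x.
- spot0 (a point): Blue-and-white round mark 0 (56 mm across, flat) on the top of the rack plate, 14 mm above the bench: where one pot may stand. The four marks lie in a row along the rack's y, 80 mm apart, 26 mm in front of the back rail.
- spot1 (a point): Blue-and-white round mark 1 (56 mm across, flat) on the top of the rack plate, 14 mm above the bench: where one pot may stand. The four marks lie in a row along the rack's y, 80 mm apart, 26 mm in front of the back rail.
- spot2 (a point): Blue-and-white round mark 2 (56 mm across, flat) on the top of the rack plate, 14 mm above the bench: where one pot may stand. The four marks lie in a row along the rack's y, 80 mm apart, 26 mm in front of the back rail.
- spot3 (a point): Blue-and-white round mark 3 (56 mm across, flat) on the top of the rack plate, 14 mm above the bench: where one pot may stand. The four marks lie in a row along the rack's y, 80 mm apart, 26 mm in front of the back rail.
- fence (a joint): Position (m) of the sliding green fence bar (350 mm long, top 24 mm above the rack plate) on the robot's side of the marks, on a 15 mm steel rod through the clamp housing. 0 = fully home (just short of touching pots centred on the marks), 0.06 = fully drawn back towards the robot (rack -x). Needs about 2 N with the lever open; locked by friction when it is closed.
- fence_grip (a point): Grip point on the fence's yellow upright handle post, 16 mm below its top, on its axis. Post 20 mm in diameter, free over 50 mm of height, top 102 mm above the bench. It moves with the fence; its frame is turned like the rack's.
- lever (a joint): Angle of the red cam lever (rad). 0 = closed, rod clamped: it points along the rack's +y, 0.14 rad above level. It swings up, over the top and down to the rack's -y side; 2.4 = fully open. Its angle up from rack +y = joint + 0.14. From 1.3 down to the dead centre at 0.4 a spring resists with 1 to 3 N at the tip and pushes it back to 1.3; below 0.4 it snaps to 0. Elsewhere it stays where left.
- lever_hinge (a point): Centre of the lever's hinge, 70 mm above the bench. The hinge axis is the rack's x axis; the frame is turned like the rack's.
- lever_tip (a point): Point in the middle of the lever's paddle, 82 mm from the hinge axis. The paddle is 18 mm wide (along the hinge axis), 12 mm thick and 45 mm long; the lever ends 18 mm beyond this point. It can be pinched across its width and turns between the fingers.
- pot1: White bisque pot, 80 mm high, open top, about 0.26 kg. Origin: centre of its underside. Base 40 mm across, sides widen to 63 mm, then an upright collar 68 mm across and 18 mm high at the top. Starts in the nested pile on a plaster bat 12 mm high; each pot stands 30 mm above the one below, inside it, with 2 mm of play. 
- pot2: White bisque pot, 80 mm high, open top, about 0.26 kg. Origin: centre of its underside. Base 40 mm across, sides widen to 63 mm, then an upright collar 68 mm across and 18 mm high at the top. Starts in the nested pile on a plaster bat 12 mm high; each pot stands 30 mm above the one below, inside it, with 2 mm of play. 
- pot3: White bisque pot, 80 mm high, open top, about 0.26 kg. Origin: centre of its underside. Base 40 mm across, sides widen to 63 mm, then an upright collar 68 mm across and 18 mm high at the top. Starts in the nested pile on a plaster bat 12 mm high; each pot stands 30 mm above the one below, inside it, with 2 mm of play. May be absent.
- pot4: White bisque pot, 80 mm high, open top, about 0.26 kg. Origin: centre of its underside. Base 40 mm across, sides widen to 63 mm, then an upright collar 68 mm across and 18 mm high at the top. Starts alone on the other plaster bat, 12 mm high. May be absent.
- jar: Bystander, not part of the job: blue glaze jar, 68 mm across, 95 mm high, loose on the bench. Origin on its underside.
- mug: Bystander, not part of the job: blue mug, 76 mm across, 85 mm high, loose on the bench. Origin on its underside.
- spatula: Bystander, not part of the job: spatula lying down, loose on the bench. Origin on its underside.
- bottle: Bystander, not part of the job: white bottle with a red cap, 64 mm across, 120 mm high, loose on the bench. Origin on its underside.
- dish: Bystander, not part of the job: terracotta bowl, 110 mm across, 40 mm high, loose on the bench. Origin on its underside. May be absent.
There are look-alikes about, which are no part of the job. Leave any orange look-alike of the pot1 alone. What is shaped like the pot2 but green is not meant.

How it is judged:
On the way, in this order (a step that is already met when the one before it is completed fails the run):
1. the cam lever is flipped over to its open side (value of joint lever above 1.9 rad), for 0.2 s.
2. the fence is drawn fully back (value of joint fence above 0.052 m), for 0.2 s.
3. every pot stands upright on a mark of its own, with the fence still back ((horizontal distance between pot1 and spot0 below 0.018 m or horizontal distance between pot1 and spot1 below 0.018 m or horizontal distance between pot1 and spot2 below 0.018 m or horizontal distance between pot1 and spot3 below 0.018 m) and z of each of pot1, pot2, pot3, pot4 in the frame of rack below 0.02 m and angle between each of pot1, pot2, pot3, pot4's own z axis and vertical below 0.12 rad and (horizontal distance between pot2 and spot0 below 0.018 m or horizontal distance between pot2 and spot1 below 0.018 m or horizontal distance between pot2 and spot2 below 0.018 m or horizontal distance between pot2 and spot3 below 0.018 m) and (horizontal distance between pot3 and spot0 below 0.018 m or horizontal distance between pot3 and spot1 below 0.018 m or horizontal distance between pot3 and spot2 below 0.018 m or horizontal distance between pot3 and spot3 below 0.018 m) and (horizontal distance between pot4 and spot0 below 0.018 m or horizontal distance between pot4 and spot1 below 0.018 m or horizontal distance between pot4 and spot2 below 0.018 m or horizontal distance between pot4 and spot3 below 0.018 m) and value of joint fence above 0.04 m), for 0.2 s.
4. the fence is pushed fully home while the lever is still open (value of joint fence below 0.006 m and value of joint lever above 1 rad), for 0.2 s.
5. the lever is flipped over centre and fully closed (value of joint lever below 0.15 rad), for 0.2 s.
At the end, for the whole second after the job is handed in: Every pot present stands at rest and upright (within 7 degrees) directly on the rack plate, centred within 18 mm of a mark, one pot to a mark; the fence is within 6 mm of fully home and the lever within 0.15 rad of fully closed ((horizontal distance between pot1 and spot0 below 0.018 m or horizontal distance between pot1 and spot1 below 0.018 m or horizontal distance between pot1 and spot2 below 0.018 m or horizontal distance between pot1 and spot3 below 0.018 m) and z of each of pot1, pot2, pot3, pot4 in the frame of rack below 0.02 m and angle between each of pot1, pot2, pot3, pot4's own z axis and vertical below 0.12 rad and (horizontal distance between pot2 and spot0 below 0.018 m or horizontal distance between pot2 and spot1 below 0.018 m or horizontal distance between pot2 and spot2 below 0.018 m or horizontal distance between pot2 and spot3 below 0.018 m) and (horizontal distance between pot3 and spot0 below 0.018 m or horizontal distance between pot3 and spot1 below 0.018 m or horizontal distance between pot3 and spot2 below 0.018 m or horizontal distance between pot3 and spot3 below 0.018 m) and (horizontal distance between pot4 and spot0 below 0.018 m or horizontal distance between pot4 and spot1 below 0.018 m or horizontal distance between pot4 and spot2 below 0.018 m or horizontal distance between pot4 and spot3 below 0.018 m) and value of joint fence below 0.006 m and value of joint lever below 0.15 rad and linear speed of each of pot1, pot2, pot3, pot4 below 0.02 m/s); the robot touches nothing.
It fails at once if a bystander (jar, mug, spatula, bottle or bowl) is moved more than 30 mm (distance of any of jar, mug, spatula, bottle, dish from where it was at the start of the episode above 0.03 m).
Of pot3, pot4, dish only 1 to 3 are there at a start; the rules pass over those that are not, and their reading is None.
At some moment in a run one of pot1, pot2, pot3, pot4 may be knocked a few centimetres aside while the robot is not near it.
It also fails if it takes over 210 s, if anything falls off the work surface, if the arm or the gripper's body presses on something with over 40 N, if the wrist force passes 120 N, or if a joint passes its speed limit or range.

ROBOT

A 6-joint arm with a two-finger parallel gripper is mounted at the origin on the work surface. World frame = base frame: x ahead of the robot, y to its left, z up, the work surface at z = 0. Lengths are in m, angles in rad, forces in N, time in s.
With the tool pointing down it reaches from about 0.3 to 0.75 m from the base axis. Payload 8.5 kg.
Tool frame: the origin (TCP) lies at the very end of the fingers, on their centre line; the grasp point (between the pads) lies behind it (ctrl.grip_point_offset is the z of the grasp point in the tool frame, in m); z points along the fingers, y is the line along which they close (so a half turn about z gives the same grasp; the last joint's range is limited). The gripper opens to 88 mm and grips with 3 to 60 N. Pads are 18 mm wide; open, the fingers measure 123 mm over their backs; the gripper's body (75 mm by 187 mm) begins 45 mm behind the grasp point.
Start: joints at [1.108, 0.381, 1.297, -0, 1.464, -0.215], TCP at [0.135, 0.533, 0.239] pointing down, gripper open.
Joint ranges: [-3.11, 3.11], [-0.89, 2.33], [0.22, 2.48], [-1.42, 4.56], [0.17, 2.85], [-2.88, 2.88]. Speed limits (rad/s): [2.39, 2.39, 3.14, 3.14, 3.14, 3.14].

INTERFACE

Orientations are given as a unit quaternion [w, x, y, z].
In Python, from plant import ctrl gives the robot as it stands.
- The arm moves only by the tool servo_tool, never from a script. Its argument "deltas" is a list of rows, each an object with "translation": the shift along the tool's x, y, z scaled (see below), a list of three; "dr": the turn, a rotation vector about the tool's x, y, z scaled (see below), a list of three; "grip": the closure, from -1 (fully open) to 1 (shut), so that 0 is half open. A call has 1 to 8 rows; each row shifts and turns the commanded pose from where the row before left it, along the tool's axes as they then stand; what a row does not reach is not made up. The controller multiplies each number of a shift by 150 mm and each number of a turn by 45 degrees. A row lasts 1/10 s, in which the tool goes at most 50 mm and 8.59 degrees, less where a joint would pass 70% of its speed; a pose out of reach is approached as far as the arm can. A call with a number of a shift or a turn outside -1 to 1 is refused whole. A call with a gripper value outside its range is refused whole. The fingers move at their own pace and stop on an object; "newtons" is the grip in N (left out, the last holds). Time passes only in rows, so rows that do not move let the fingers close. It gives the time, the measured TCP pose, the force, the opening and the grip force at its end, in the units of the state.
- ctrl.get_state(): the state, without advancing time (a new reading comes with each control period).
- ctrl.camera(name): name is "scene" or "top" or "wrist"; returns (picture, depth): 384x512x3 uint8, red, green, blue; 384x512 float32, m along the optical axis (not along the pixel's ray), 0 where there is no reading.
- ctrl.camera_model(name): a dict with "vertical_fov" (degrees; the focal length in pixels is half the picture's height over the tangent of half this angle, whatever the lens; pixels are square), "cx", "cy" (the principal point, pixels), "R" (3x3) and "t" (3): a world point X has camera coordinates R X + t; the wrist camera has in their place "T_tool_cam" (4x4, takes a point from camera to tool coordinates, whose origin is the TCP and whose axes are the flange's). Camera axes: x right, y down, z forward; pixel columns grow to the right and rows downward; lengths in m; the calibration is good to about 2 mm. A picture is of the moment at which its call begins: read the wrist's pose just before it. camera_model takes no time and is no camera call.
- ctrl.sign_off(): hands the job in; it is judged then, once.
The state is a dict: "clock": time; "joints": joint angles; "joint_velocities": joint speeds; "effort": joint torques, N m; "ee_pos": TCP position; "ee_rot": TCP orientation; "ft_force": force on the tool from outside, world axes, zero at the start; "ft_torque": the same for the moment, N m; "grip_width": finger opening in m; "gripper_force": force on a finger pad.
Only numpy, scipy, OpenCV 4.12 (cv2) and the standard library are available. Lean on these libraries where they do the work, as an engineer would, in place of code of your own. Each camera call takes 0.05 s, during which the arm holds its last target. There are 200 camera calls.

## Working session

There is one attempt and no reset: what is moved stays moved. The work goes in short steps, Python scripts to look and compute and a tool call to move; the robot and the scene stay as the last step left them, time stands still between calls to the robot, and variables do not carry over. Pictures are saved under pics/ and viewed, at most 14 in all, crops included, and the job is handed in when it is done.

Besides the shell and the picture viewer there is one more tool, called after "Emit:" as name(argument=value, ...) on one line, values as JSON. servo_tool: Moves the arm, as the interface text tells. Its arguments: {"type":"object","properties":{"deltas":{"type":"array"},"newtons":{"type":"number"}},"required":["deltas"]}

```bash
ls; mkdir -p pics
cat > h.py <<'E'
import numpy as np, cv2
from plant import ctrl
from scipy.spatial.transform import Rotation as Ro
def shot(n,fn=None,crop=None,s=1):
    st=ctrl.get_state(); im,d=ctrl.camera(n); np.savez('last_%s.npz'%n,im=im,d=d,p=st['ee_pos'],q=st['ee_rot'])
    if fn: save(im,fn,crop,s)
    return im,d
def save(im,fn,crop=None,s=1):
    if crop: im=im[crop[1]:crop[3],crop[0]:crop[2]]
    cv2.imwrite('pics/'+fn,cv2.resize(im,None,fx=s,fy=s,interpolation=cv2.INTER_CUBIC)[:,:,::-1])
def load(n):
    z=np.load('last_%s.npz'%n); return z['im'],z['d'],z
def cloud(n):
    im,d,z=load(n); m=ctrl.camera_model(n)
    f=192/np.tan(np.radians(m['vertical_fov'])/2)
    v,u=np.mgrid[:384,:512]
    P=np.stack([(u-m['cx'])/f*d,(v-m['cy'])/f*d,d],-1)
    if n=='wrist':
        T=np.array(m['T_tool_cam']); P=P@T[:3,:3].T+T[:3,3]
        q=z['q']; return P@Ro.from_quat([q[1],q[2],q[3],q[0]]).as_matrix().T+z['p']
    return (P-np.array(m['t']))@np.array(m['R'])
def at(n,px,zs=None):
    P=cloud(n)
    for u,v in px: print((u,v),np.round(np.nanmedian(P[v-1:v+2,u-1:u+2].reshape(-1,3),0),4))
E
python3 - <<'E'
from h import *
shot('top','top0.png',s=1.5); shot('scene','scene0.png',s=1.5)
print(ctrl.camera_model('top'),ctrl.camera_model('wrist'),ctrl.grip_point_offset,ctrl.get_state())
E
```

```text
pics
{'vertical_fov': 51.14289199660005, 'cx': 257.1208987552447, 'cy': 189.47618347897065, 'R': array([[-1.16405671e-01, -9.93201556e-01, -6.24064467e-04],
       [-9.67953841e-01,  1.13587307e-01, -2.23971616e-01],
       [ 2.22519843e-01, -2.54675007e-02, -9.74595468e-01]]), 't': array([-0.04893674,  0.47289837,  1.26626876])} {'vertical_fov': 59.05283143389286, 'cx': 248.29890379869306, 'cy': 189.80431266015492, 'T_tool_cam': array([[-6.11581972e-04, -9.51500212e-01, -3.07647480e-01,
         8.05974537e-02],
       [ 9.99999700e-01, -4.35860987e-04, -6.39888117e-04,
        -1.46226554e-03],
       [ 4.74762144e-04, -3.07647780e-01,  9.51500194e-01,
        -1.45863853e-01],
       [ 0.00000000e+00,  0.00000000e+00,  0.00000000e+00,
         1.00000000e+00]])} -0.0187 {'clock': 0.1, 'joints': array([ 1.10770313e+00,  3.81152071e-01,  1.29810622e+00,  1.10056683e-05,
        1.46359643e+00, -2.15322858e-01]), 'joint_velocities': array([-0.00039772,  0.00079333, -0.00287051,  0.00236991,  0.00016502,
       -0.0006144 ]), 'effort': array([ 3.24147186e-03, -4.38653362e+01, -2.24912256e+01,  7.13882223e-02,
        3.42766510e-02, -8.65455308e-05]), 'ee_pos': array([0.13479153, 0.53299293, 0.23821348]), 'ee_rot': array([-2.15128549e-04,  1.23569086e-01,  9.92335771e-01, -5.93253343e-04]), 'ft_force': array([ 0.74082615, -1.1547935 ,  0.73779334]), 'ft_torque': array([-0.0337148 , -0.00637257, -0.01108857]), 'gripper_force': 0.0, 'grip_width': 0.0881228710070554}
```

View pics/top0.png

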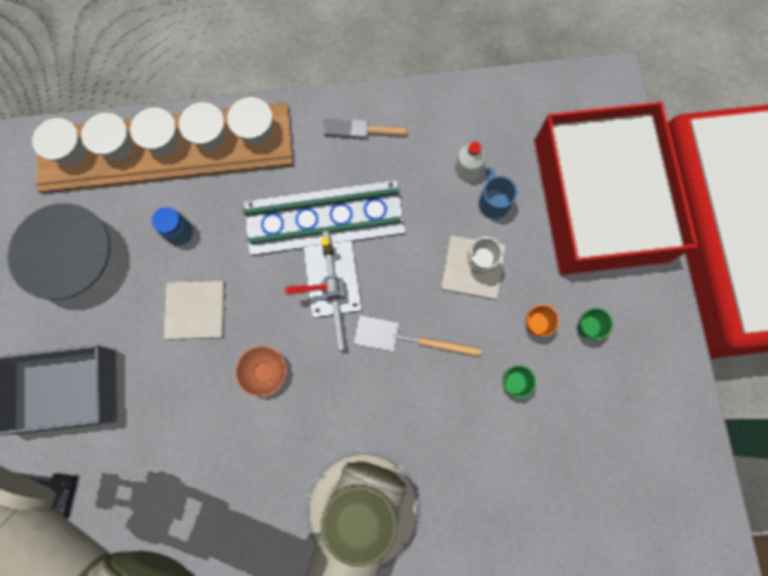

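View pics/scene0.png

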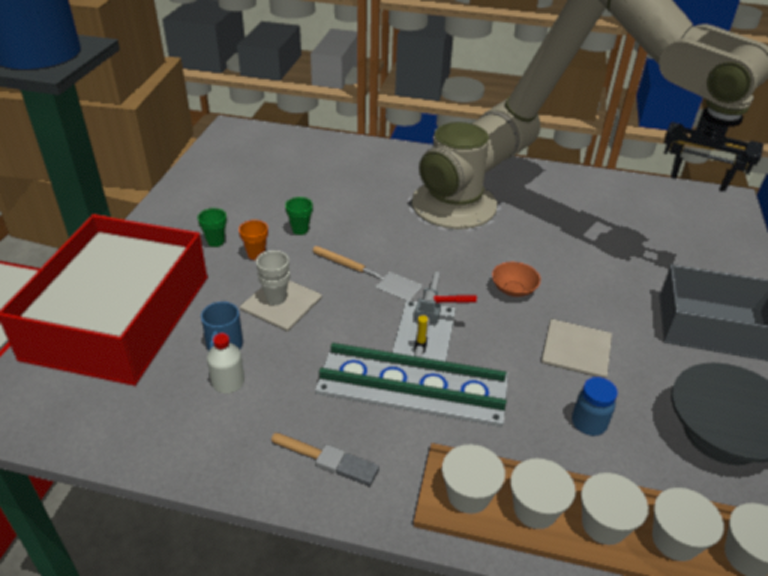

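The top view (1.5x pixels) shows:
- The rack is at (325,215), with marks at (272,224), (306,219), (341,214) and (375,209).
- The yellow post is at (326,242), the lever hinge at about (332,288), and the red paddle at (300,290).
- The pile is on a bat at (485,252). The other bat, at (194,309), is empty.

Things that could be mistaken for the pots:
- orange pot (541,321)
- green pots (595,325) and (519,381)
- white bowls on the wooden board (55..250,130)
- white bottle (472,158)

I choose the white pile at (485,252).

Run:
```python
from h import *
im,d,_=load('top'); P=cloud('top')
k=lambda *a:[(round(x/1.5),round(y/1.5)) for x,y in a]
at('top',k((272,224),(306,219),(341,214),(375,209),(326,238),(288,291),(305,290),(332,283),(338,330),(341,346),(485,252),(541,310),(250,203),(398,186)))
pr=im.astype(int)
# pile
X=P[...,0];Y=P[...,1];Z=P[...,2]
c=P[168,323]; 
m=(np.hypot(X-c[0],Y-c[1])<0.07)&(Z>0.05)&(d>0); print('pile',m.sum(),P[m].max(0),P[m].min(0),np.percentile(Z[m],98))
t=m&(Z>np.percentile(Z[m],98)-.012); print('top ring',P[t].min(0),P[t].max(0),P[t].mean(0))
red=(pr[...,0]>120)&(pr[...,1]<60)&(pr[...,2]<60)&(np.hypot(X-.4,Y-.05)<.15)
print('red',red.sum(),P[red].min(0),P[red].max(0))
yl=(pr[...,0]>120)&(pr[...,1]>90)&(pr[...,2]<60)&(Z>.06)&(np.hypot(X-.47,Y-.05)<.12); print('yel',yl.sum(),P[yl].mean(0),P[yl].max(0))
bl=(pr[...,2]>pr[...,0]+40)&(abs(Z-.014)<.012); n,L,s,ce=cv2.connectedComponentsWithStats(bl.astype('uint8'))
for i in range(1,n):
  if s[i,4]>15: q=P[L==i]; print('blue',s[i],np.round((q.min(0)+q.max(0))/2,4),np.round(np.ptp(q,0),3))
save(im,'topz.png',(150,110,350,240),4)
```

```text
(181, 149) [0.6466 0.1408 0.0159]
(204, 146) [0.6479 0.0605 0.0161]
(227, 143) [ 0.6493 -0.0199  0.0178]
(250, 139) [ 0.6547 -0.1007  0.0148]
(217, 159) [0.5683 0.0143 0.1015]
(192, 194) [0.4639 0.1047 0.0949]
(203, 193) [0.4645 0.0701 0.0896]
(221, 189) [0.4726 0.0123 0.0829]
(225, 220) [0.3784 0.0123 0.0354]
(227, 231) [0.3415 0.0095 0.036 ]
(323, 168) [ 0.506  -0.3266  0.0731]
(361, 207) [ 0.3677 -0.4356  0.0473]
(167, 135) [0.7025 0.1853 0.0153]
(265, 124) [ 0.7085 -0.1606  0.0044]
pile 432 [ 0.52657331 -0.28568044  0.12904638] [ 0.45987328 -0.35222372  0.05087359] 0.12508083542591084
top ring [ 0.45994918 -0.35222372  0.1133377 ] [ 0.52657331 -0.28589977  0.12904638] [ 0.49402378 -0.31913492  0.12139111]
red 71 [0.46159551 0.02892447 0.0757695 ] [0.47297313 0.10722066 0.10007041]
yel 7 [0.55692661 0.01346986 0.10182573] [0.56091772 0.0187704  0.10830232]
blue [324 127  17  10 117] [ 0.6532 -0.3895  0.0105] [0.039 0.052 0.017]
blue [242 132  17  15 120] [ 0.6554 -0.1005  0.0144] [0.053 0.057 0.016]
blue [219 135  17  15 117] [ 0.6533 -0.0201  0.0165] [0.052 0.056 0.014]
blue [196 138  17  16 119] [0.6509 0.0605 0.0159] [0.055 0.056 0.017]
blue [174 141  16  16 116] [0.6472 0.1389 0.0173] [0.053 0.055 0.016]
```

View pics/topz.png

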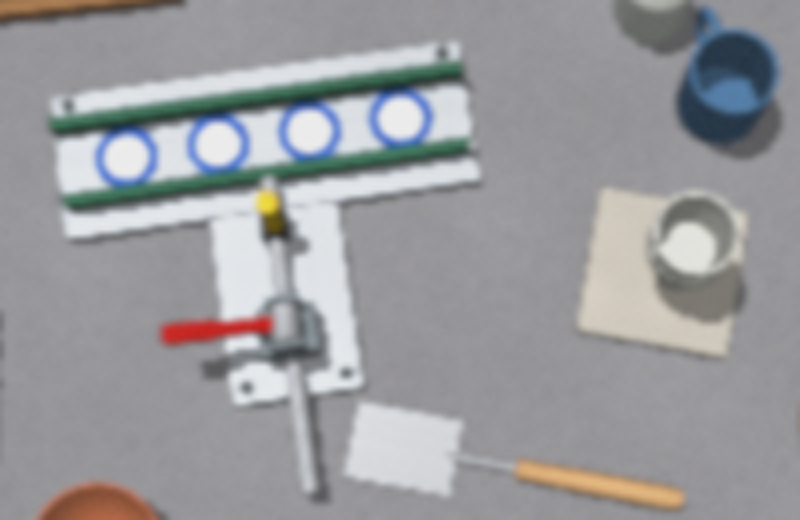

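The pile's rim is at z ≈ 0.122, so it holds two pots and there is no pot4. The rack is turned about +0.034 rad. I'll turn the tool so that its y axis lies along rack x.

Emit:
servo_tool(deltas=[{"translation":[0,0,0],"dr":[0,0,0.185],"grip":-1},{"translation":[0,0,0],"dr":[0,0,0.185],"grip":-1},{"translation":[0,0,0],"dr":[0,0,0.185],"grip":-1},{"translation":[0,0,0],"dr":[0,0,0.185],"grip":-1},{"translation":[0,0,0],"dr":[0,0,0.185],"grip":-1},{"translation":[0,0,0],"dr":[0,0,0.185],"grip":-1},{"translation":[0,0,0],"dr":[0,0,0.185],"grip":-1},{"translation":[0,0,0],"dr":[0,0,0.185],"grip":-1}])

```text
clock: 0.9
ee_pos: [0.1348, 0.533, 0.2384]
ee_rot: [0.0, 0.65, 0.76, -0.0]
ft_force: [0.7, 0.8, -0.3]
grip_width: 0.0883
gripper_force: 0.0
```

```bash
cat >> h.py <<'E'
YAW=0.034
def plan(*ts,z=None):
    s=ctrl.get_state(); q=s['ee_rot']; R=Ro.from_quat([q[1],q[2],q[3],q[0]]).as_matrix(); p=s['ee_pos']
    a=np.arctan2(R[1,1],R[0,1]); print('t',round(s['clock'],1),'pos',np.round(p,4),'yaw err',round(a-YAW,4),'tilt',np.round(R[:2,2],4),'f',np.round(s['ft_force'],1),'w',round(s['grip_width'],4),round(float(s['gripper_force']),1))
    Rd=np.array([[-np.sin(YAW),np.cos(YAW),0],[np.cos(YAW),np.sin(YAW),0],[0,0,-1]]).T
    print('dr',np.round(Ro.from_matrix(R.T@Rd).as_rotvec()/np.pi*4,4))
    for t in ts:
        d=Rd.T@(np.array(t)-p); print('->',np.round(t,4),'units',np.round(d/.15,3),'rows',round(np.linalg.norm(d)/.05,1)); p=np.array(t)
E
python3 - <<'E'
from h import *
plan((.464,.15,.25))
E
```

```text
t 0.9 pos [0.1348 0.533  0.2384] yaw err 0.1206 tilt [-0.0004 -0.0008] f [ 0.7  0.8 -0.3] w 0.0883 0.0
dr [-0.0006  0.001   0.1536]
-> [0.464 0.15  0.25 ] units [-2.627  2.106 -0.077] rows 10.1
```

Emit:
servo_tool(deltas=[{"translation":[0,0,0],"dr":[0,0,0.154],"grip":-1},{"translation":[-0.25,0.175,0],"dr":[0,0,0],"grip":-1},{"translation":[-0.25,0.175,0],"dr":[0,0,0],"grip":-1},{"translation":[-0.25,0.175,0],"dr":[0,0,0],"grip":-1},{"translation":[-0.25,0.175,0],"dr":[0,0,0],"grip":-1},{"translation":[-0.25,0.175,0],"dr":[0,0,0],"grip":-1},{"translation":[-0.25,0.175,0],"dr":[0,0,0],"grip":-1},{"translation":[-0.25,0.175,0],"dr":[0,0,0],"grip":-1}])

```text
clock: 1.7
ee_pos: [0.3295, 0.2765, 0.2387]
ee_rot: [-0.0, 0.693, 0.721, -0.0]
ft_force: [0.4, 0.7, -0.0]
grip_width: 0.0883
gripper_force: 0.0
```

Emit:
servo_tool(deltas=[{"translation":[-0.25,0.175,0],"dr":[0,0,0],"grip":-1},{"translation":[-0.25,0.175,0],"dr":[0,0,0],"grip":-1},{"translation":[-0.25,0.175,0],"dr":[0,0,0],"grip":-1},{"translation":[-0.25,0.175,0],"dr":[0,0,0],"grip":-1},{"translation":[0,0,0],"dr":[0,0,0],"grip":-1}])

```text
clock: 2.2
ee_pos: [0.4423, 0.1289, 0.2382]
ee_rot: [0.0, 0.695, 0.719, -0.0]
ft_force: [0.2, 0.3, 0.4]
grip_width: 0.0877
gripper_force: 0.0
```

Run:
```python
from h import *
shot('wrist','w1.png',s=1.5)
P=cloud('wrist'); im,d,_=load('wrist'); pr=im.astype(int)
hsv=cv2.cvtColor(im,cv2.COLOR_RGB2HSV)
red=((hsv[...,0]<6)|(hsv[...,0]>174))&(hsv[...,1]>170)&(hsv[...,2]>70)&(d>0)&(P[...,2]>.04)
q=P[red]; print('red',red.sum(),np.percentile(q,[2,50,98],0))
for y in np.arange(.03,.12,.01):
  k=q[abs(q[:,1]-y)<.005]; print(round(y,3),len(k),np.round(np.median(k,0),4) if len(k) else '', np.round(np.percentile(k[:,0],[3,97]),4) if len(k) else '')
plan()
```

```text
Traceback (most recent call last):
IndexError: index -1 is out of bounds for axis 0 with size 0
```

View pics/w1.png

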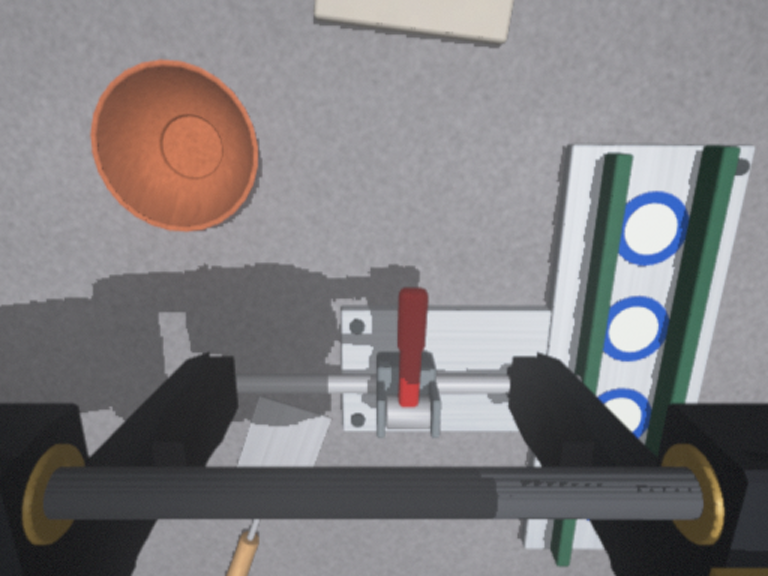

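The wrist view (1.5x) shows the lever paddle with its tip end at (412,292) and its root near (409,400). The marks are at (654,228), (636,328) and (625,415).

Run:
```python
from h import *
at('wrist',[(275,198),(275,215),(274,240),(273,262),(436,152),(424,218),(416,272),(200,100),(100,100)])
P=cloud('wrist'); im,d,_=load('wrist');print(im[215,275],d[215,275])
for v in (200,208,215,222): 
  r=im[v].astype(int); c=[u for u in range(255,295) if r[u,0]>r[u,1]+40]; print(v,c[0],c[-1],P[v,c[0]+1],P[v,c[-1]-1])
plan((.464,.094,.09))
```

```text
(275, 198) [0.4659 0.1071 0.0956]
(275, 215) [0.4672 0.0894 0.0926]
(274, 240) [0.4684 0.0607 0.0869]
(273, 262) [0.4693 0.0339 0.0808]
(436, 152) [0.6487 0.1387 0.015 ]
(424, 218) [0.65   0.06   0.0153]
(416, 272) [ 0.6547 -0.0126  0.0146]
(200, 100) [ 3.862e-01  1.847e-01 -1.000e-04]
(100, 100) [0.2808 0.1817 0.0102]
[125  58  60] 0.31370795
200 266 284 [0.45898503 0.10425309 0.09378376] [0.47343945 0.10498473 0.09445969]
208 266 283 [0.45941434 0.09629457 0.09330052] [0.47326866 0.09644635 0.0924776 ]
215 266 283 [0.45996323 0.08827524 0.09058251] [0.47390604 0.08887566 0.09089582]
222 266 282 [0.46037905 0.08087107 0.08981796] [0.47352172 0.08142724 0.09007399]
t 2.2 pos [0.4407 0.1307 0.2382] yaw err 0.0017 tilt [-0.0011 -0.0001] f [-0.7 -0.1 -0.2] w 0.0879 0.0
dr [-0.0014  0.0001  0.0022]
-> [0.464 0.094 0.09 ] units [-0.25   0.147  0.988] rows 3.1
```

Run:
```python
from h import *
H=np.array([.469,.0135]); ry=np.array([-np.sin(YAW),np.cos(YAW)])
def tip(j,o=-.0187):
    a=j+.14; xy=H+ry*.082*np.cos(a); return (*xy,.07+.082*np.sin(a)+o)
a=tip(0); plan((a[0],a[1],.13),a,*[tip(j) for j in (.2,.4,.6,.8,1.0,1.2,1.4,1.6,1.8,2.0,2.2,2.35)])
```

```text
t 2.2 pos [0.4407 0.1307 0.2382] yaw err 0.0017 tilt [-0.0011 -0.0001] f [-0.7 -0.1 -0.2] w 0.0879 0.0
dr [-0.0014  0.0001  0.0022]
-> [0.4662 0.0947 0.13  ] units [-0.246  0.162  0.721] rows 2.3
-> [0.4662 0.0947 0.0627] units [0.    0.    0.448] rows 1.3
-> [0.4664 0.0908 0.0786] units [-0.026  0.    -0.106] rows 0.3
-> [0.4666 0.0838 0.0935] units [-0.046 -0.    -0.099] rows 0.3
-> [0.4669 0.074  0.1066] units [-0.065 -0.    -0.088] rows 0.3
-> [0.4674 0.0618 0.1175] units [-0.081  0.    -0.073] rows 0.3
-> [0.4678 0.0477 0.1258] units [-0.094  0.    -0.055] rows 0.3
-> [0.4684 0.0322 0.1311] units [-0.103 -0.    -0.035] rows 0.3
-> [0.4689 0.016  0.1333] units [-0.108  0.    -0.014] rows 0.3
-> [ 4.695e-01 -3.000e-04  1.321e-01] units [-0.109  0.     0.008] rows 0.3
-> [ 0.47   -0.0161  0.1278] units [-0.105 -0.     0.029] rows 0.3
-> [ 0.4705 -0.0307  0.1204] units [-0.097 -0.     0.049] rows 0.3
-> [ 0.4709 -0.0435  0.1102] units [-0.086  0.     0.068] rows 0.3
-> [ 0.4712 -0.0517  0.101 ] units [-0.054  0.     0.061] rows 0.2
```

Emit:
servo_tool(deltas=[{"translation":[-0.082,0.054,0.24],"dr":[0,0,0],"grip":-1},{"translation":[-0.082,0.054,0.24],"dr":[0,0,0],"grip":-1},{"translation":[-0.082,0.054,0.24],"dr":[0,0,0],"grip":-1},{"translation":[0,0,0],"dr":[0,0,0],"grip":-1},{"translation":[0,0,0.15],"dr":[0,0,0],"grip":-1},{"translation":[0,0,0.15],"dr":[0,0,0],"grip":-1},{"translation":[0,0,0.15],"dr":[0,0,0],"grip":-1}])

```text
clock: 2.95
ee_pos: [0.4656, 0.0979, 0.0644]
ee_rot: [0.001, 0.692, 0.721, 0.001]
ft_force: [1.1, -0.8, -0.5]
grip_width: 0.088
gripper_force: 0.0
```

Emit:
servo_tool(deltas=[{"translation":[0,0,0],"dr":[0,0,0],"grip":1},{"translation":[0,0,0],"dr":[0,0,0],"grip":1},{"translation":[0,0,0],"dr":[0,0,0],"grip":1},{"translation":[0,0,0],"dr":[0,0,0],"grip":1},{"translation":[0,0,0],"dr":[0,0,0],"grip":1},{"translation":[0,0,0],"dr":[0,0,0],"grip":1},{"translation":[0,0,0],"dr":[0,0,0],"grip":1}], newtons=12)

```text
clock: 3.65
ee_pos: [0.4655, 0.0965, 0.0634]
ee_rot: [0.0, 0.693, 0.721, 0.0]
ft_force: [0.2, 0.2, 0.6]
grip_width: 0.034
gripper_force: 0.0
```

```bash
python3 -c "
from h import *
plan((.4662,.0947,.0627))"
```

```text
t 3.6 pos [0.4655 0.0965 0.0634] yaw err 0.0056 tilt [ 0.0002 -0.    ] f [0.2 0.2 0.6] w 0.034 0.0
dr [0.0002 0.     0.0071]
-> [0.4662 0.0947 0.0627] units [-0.012  0.004  0.005] rows 0.0
```

Emit:
servo_tool(deltas=[{"translation":[0,0,0],"dr":[0,0,0],"grip":1},{"translation":[0,0,0],"dr":[0,0,0],"grip":1},{"translation":[0,0,0],"dr":[0,0,0],"grip":1},{"translation":[0,0,0],"dr":[0,0,0],"grip":1}])

```text
clock: 4.05
ee_pos: [0.4677, 0.0965, 0.0638]
ee_rot: [0.002, 0.693, 0.721, 0.002]
ft_force: [6.9, 1.1, -2.1]
grip_width: 0.0168
gripper_force: 12.0
```

Emit:
servo_tool(deltas=[{"translation":[-0.013,0,-0.053],"dr":[0,0,0],"grip":1},{"translation":[-0.013,0,-0.053],"dr":[0,0,0],"grip":1},{"translation":[-0.023,0,-0.05],"dr":[0,0,0],"grip":1},{"translation":[-0.023,0,-0.05],"dr":[0,0,0],"grip":1},{"translation":[-0.032,0,-0.044],"dr":[0,0,0],"grip":1},{"translation":[-0.033,0,-0.044],"dr":[0,0,0],"grip":1},{"translation":[-0.04,0,-0.037],"dr":[0,0,0],"grip":1},{"translation":[-0.041,0,-0.036],"dr":[0,0,0],"grip":1}])

```text
clock: 4.85
ee_pos: [0.4685, 0.0635, 0.1186]
ee_rot: [0.001, 0.693, 0.721, 0.001]
ft_force: [9.2, -1.9, -7.8]
grip_width: 0.0172
gripper_force: 12.0
```

Emit:
servo_tool(deltas=[{"translation":[-0.047,0.01,-0.028],"dr":[0,0,0],"grip":1},{"translation":[-0.047,0.01,-0.027],"dr":[0,0,0],"grip":1},{"translation":[-0.051,0,-0.018],"dr":[0,0,0],"grip":1},{"translation":[-0.052,0,-0.017],"dr":[0,0,0],"grip":1},{"translation":[-0.054,0,-0.007],"dr":[0,0,0],"grip":1},{"translation":[-0.054,0,-0.007],"dr":[0,0,0],"grip":1},{"translation":[-0.054,0,0.004],"dr":[0,0,0],"grip":1},{"translation":[-0.055,0,0.004],"dr":[0,0,0],"grip":1}])

```text
clock: 5.65
ee_pos: [0.4711, 0.0016, 0.132]
ee_rot: [-0.002, 0.693, 0.721, -0.001]
ft_force: [-4.3, 4.0, -9.5]
grip_width: 0.018
gripper_force: 12.0
```

Emit:
servo_tool(deltas=[{"translation":[-0.052,0,0.014],"dr":[0,0,0],"grip":1},{"translation":[-0.053,0,0.015],"dr":[0,0,0],"grip":1},{"translation":[-0.048,0,0.024],"dr":[0,0,0],"grip":1},{"translation":[-0.049,0,0.025],"dr":[0,0,0],"grip":1},{"translation":[-0.043,0,0.034],"dr":[0,0,0],"grip":1},{"translation":[-0.043,0,0.034],"dr":[0,0,0],"grip":1},{"translation":[-0.04,0,0.045],"dr":[0,0,0],"grip":1},{"translation":[0,0,0],"dr":[0,0,0],"grip":1}])

```text
clock: 6.45
ee_pos: [0.4728, -0.0472, 0.1036]
ee_rot: [-0.002, 0.693, 0.721, -0.001]
ft_force: [-7.2, 4.2, -0.5]
grip_width: 0.0182
gripper_force: 12.0
```

Emit:
servo_tool(deltas=[{"translation":[0,0,0],"dr":[0,0,0],"grip":-1},{"translation":[0,0,0],"dr":[0,0,0],"grip":-1},{"translation":[0,0,0],"dr":[0,0,0],"grip":-1},{"translation":[0,0,0],"dr":[0,0,0],"grip":-1},{"translation":[0,0,-0.2],"dr":[0,0,0],"grip":-1},{"translation":[0,0,-0.3],"dr":[0,0,0],"grip":-1},{"translation":[0,0,-0.2],"dr":[0,0,0],"grip":-1}])

```text
clock: 7.15
ee_pos: [0.4747, -0.0474, 0.2117]
ee_rot: [0.001, 0.693, 0.721, 0.001]
ft_force: [0.9, 0.5, -0.0]
grip_width: 0.0719
gripper_force: 0.0
```

Run:
```python
from h import *
shot('wrist','w2.png',s=1.5);shot('top')
P=cloud('top'); im,d,_=load('top'); pr=im.astype(int); X,Y,Z=P[...,0],P[...,1],P[...,2]
red=(pr[...,0]>pr[...,1]+60)&(pr[...,0]>pr[...,2]+60)&(np.hypot(X-.47,Y)<.12)&(Z>.05)
print(red.sum()); 
if red.sum(): print(P[red].min(0),P[red].max(0))
yl=(pr[...,0]>pr[...,2]+50)&(pr[...,1]>pr[...,2]+40)&(Z>.08)&(np.hypot(X-.55,Y)<.12); print(yl.sum(),P[yl].mean(0) if yl.any() else '')
plan((.5637,.0165,.13))
```

```text
0
1 [0.55421801 0.01646835 0.09275273]
t 7.2 pos [ 0.4758 -0.0478  0.2129] yaw err 0.0059 tilt [ 0.0079 -0.0029] f [-0.6 -0.6 -1.1] w 0.0795 0.0
dr [0.0099 0.0041 0.0075]
-> [0.5637 0.0165 0.13  ] units [0.408 0.6   0.552] rows 2.7
```

View pics/w2.png

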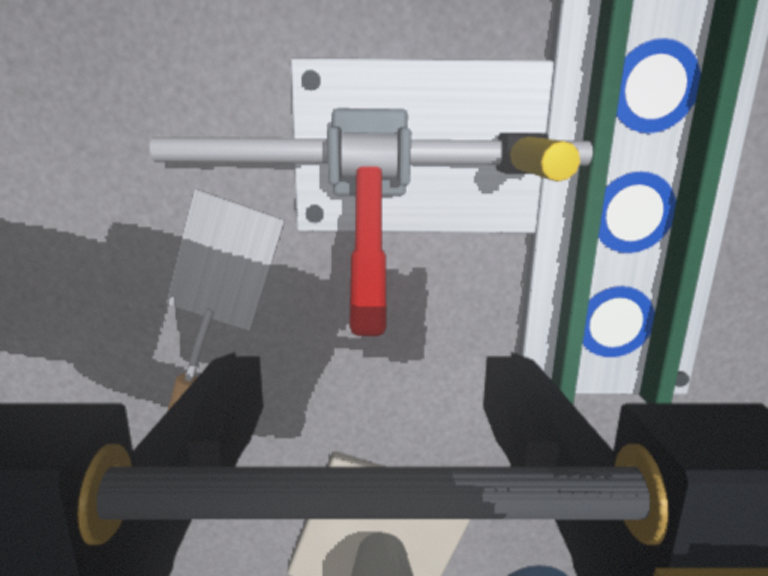

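The lever now lies over to the -y side, with its end at (368,320), so it is open. The post top is at (560,160) and the marks are at (658,85), (638,212) and (618,322). I'll measure these.

Run:
```python
from h import *
at('wrist',[(373,107),(246,100),(245,207),(246,190),(246,125),(439,57),(425,141),(412,215)])
im,d,_=load('wrist'); P=cloud('wrist')
k=(P[...,2]>.096)&(P[...,2]<.108)&(im[...,0]>100)&(im[...,2]<100)&(P[...,0]>.53); print('post',k.sum(),(P[k].min(0)+P[k].max(0))/2,np.ptp(P[k],axis=0))
e=P[207,245]; print('lever ang', np.arctan2(e[2]-.07,-(e[1]-.0135)))
```

```text
(373, 107) [0.563  0.0158 0.1018]
(246, 100) [0.4697 0.016  0.0812]
(245, 207) [ 0.4718 -0.0575  0.1251]
(246, 190) [ 0.4721 -0.0465  0.1178]
(246, 125) [ 0.4704 -0.0027  0.0878]
(439, 57) [0.6503 0.0587 0.0143]
(425, 141) [ 0.6529 -0.0209  0.0146]
(412, 215) [ 0.6552 -0.1021  0.0147]
post 564 [0.56325857 0.01599478 0.09994364] [0.01943341 0.01799424 0.00783186]
lever ang 0.6561644372275742
```

Emit:
servo_tool(deltas=[{"translation":[0.14,0.195,0.18],"dr":[0.01,0.004,0.008],"grip":-1},{"translation":[0.14,0.195,0.18],"dr":[0,0,0],"grip":-1},{"translation":[0.14,0.195,0.18],"dr":[0,0,0],"grip":-1},{"translation":[0,0,0],"dr":[0,0,0],"grip":-1},{"translation":[0,0,0],"dr":[0,0,0],"grip":-1}])

```text
clock: 7.75
ee_pos: [0.5588, 0.0193, 0.1264]
ee_rot: [-0.005, 0.695, 0.719, -0.003]
ft_force: [0.0, 0.4, 0.5]
grip_width: 0.0879
gripper_force: 0.0
```

```bash
python3 -c "
from h import *
plan((.563,.016,.13),(.563,.016,.07))"
```

```text
t 7.8 pos [0.5588 0.0193 0.1264] yaw err 0.0005 tilt [-0.0105  0.003 ] f [0.  0.4 0.5] w 0.0879 0.0
dr [-0.0132 -0.0043  0.0006]
-> [0.563 0.016 0.13 ] units [-0.023  0.027 -0.024] rows 0.1
-> [0.563 0.016 0.07 ] units [0.  0.  0.4] rows 1.2
```

Emit:
servo_tool(deltas=[{"translation":[-0.023,0.027,0],"dr":[-0.013,-0.004,0],"grip":-1},{"translation":[0,0,0.19],"dr":[0,0,0],"grip":-1},{"translation":[0,0,0.19],"dr":[0,0,0],"grip":-1},{"translation":[0,0,0],"dr":[0,0,0],"grip":1},{"translation":[0,0,0],"dr":[0,0,0],"grip":1},{"translation":[0,0,0],"dr":[0,0,0],"grip":1},{"translation":[0,0,0],"dr":[0,0,0],"grip":1},{"translation":[0,0,0],"dr":[0,0,0],"grip":1}], newtons=20)

```text
clock: 8.55
ee_pos: [0.5639, 0.0156, 0.0717]
ee_rot: [0.002, 0.695, 0.719, 0.001]
ft_force: [0.7, -0.0, -0.4]
grip_width: 0.0503
gripper_force: 0.0
```

Emit:
servo_tool(deltas=[{"translation":[0,0,0],"dr":[0,0,0],"grip":1},{"translation":[0,0,0],"dr":[0,0,0],"grip":1},{"translation":[0,0,0],"dr":[0,0,0],"grip":1},{"translation":[0,0,0],"dr":[0,0,0],"grip":1},{"translation":[0,0,0],"dr":[0,0,0],"grip":1}])

```text
clock: 9.05
ee_pos: [0.5637, 0.0157, 0.0707]
ee_rot: [0.001, 0.695, 0.719, 0.001]
ft_force: [1.6, -0.3, -0.6]
grip_width: 0.0192
gripper_force: 20.0
```

Emit:
servo_tool(deltas=[{"translation":[0,-0.05,0],"dr":[0,0,0],"grip":1},{"translation":[0,-0.05,0],"dr":[0,0,0],"grip":1},{"translation":[0,-0.06,0],"dr":[0,0,0],"grip":1},{"translation":[0,-0.06,0],"dr":[0,0,0],"grip":1},{"translation":[0,-0.06,0],"dr":[0,0,0],"grip":1},{"translation":[0,-0.06,0],"dr":[0,0,0],"grip":1},{"translation":[0,-0.05,0],"dr":[0,0,0],"grip":1},{"translation":[0,-0.02,0],"dr":[0,0,0],"grip":1}])

```text
clock: 9.85
ee_pos: [0.5155, 0.0138, 0.0714]
ee_rot: [0.013, 0.697, 0.717, 0.013]
ft_force: [78.5, 20.8, -55.0]
grip_width: 0.019
gripper_force: 97.7
```

```bash
python3 -c "
from h import *
plan((.503,.014,.07))"
```

```text
t 9.8 pos [0.5155 0.0138 0.0714] yaw err -0.0048 tilt [0.0374 0.0012] f [ 78.5  20.8 -55. ] w 0.019 97.7
dr [ 0.0476  0.     -0.0061]
-> [0.503 0.014 0.07 ] units [ 0.004 -0.083  0.01 ] rows 0.3
```

At x = 0.4885 the finger's back has probably run into the clamp housing. I'll back off at once.

Emit:
servo_tool(deltas=[{"translation":[0,0.1,0],"dr":[0,0,0],"grip":1},{"translation":[0,0.03,0],"dr":[0,0,0],"grip":1},{"translation":[0,0,0],"dr":[0,0,0],"grip":1}])

```text
clock: 10.15
ee_pos: [0.5217, 0.0143, 0.0708]
ee_rot: [0.001, 0.695, 0.719, 0.001]
ft_force: [1.5, 1.7, 3.2]
grip_width: 0.0195
gripper_force: 20.0
```

```bash
python3 -c "
from h import *
plan((.503,.014,.07))
shot('wrist','w3.png',s=1)
im,d,_=load('wrist'); P=cloud('wrist'); print('post',0)
k=(P[...,2]>.03)&(abs(P[...,1]-.016)<.04)&(P[...,0]<.5)&(P[...,0]>.43);q=P[k]
for x in np.arange(.43,.5,.005):
  r=q[abs(q[:,0]-x)<.0025]; print(round(x,3),len(r),r[:,2].max() if len(r) else '')
"
```

```text
t 10.2 pos [0.5217 0.0143 0.0708] yaw err -0.0006 tilt [ 0.0032 -0.    ] f [1.5 1.7 3.2] w 0.0195 20.0
dr [ 0.0041  0.0002 -0.0007]
-> [0.503 0.014 0.07 ] units [ 0.002 -0.125  0.005] rows 0.4
post 0
0.43 75 0.039533479749056716
0.435 107 0.03850617709663333
0.44 21 0.03638625041389359
0.445 0 
0.45 813 0.08223867971101072
0.455 1165 0.0827842741918223
0.46 1093 0.15268647181226613
0.465 1660 0.15368133639060522
0.47 1670 0.15362223526923002
0.475 1160 0.15344546966178502
0.48 2699 0.16004743054545006
0.485 3417 0.16032980500330396
0.49 4077 0.1603159976471396
0.495 2985 0.16042638761389105
0.5 1771 0.1602328516035142
```

View pics/w3.png

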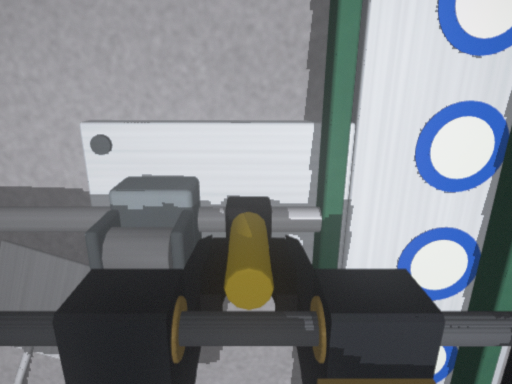

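The housing (top z ≈ 0.082, x 0.45–0.49) is right behind the finger. I'll regrip higher so that the tips clear it.

Emit:
servo_tool(deltas=[{"translation":[0,0,0],"dr":[0,0,0],"grip":0.2},{"translation":[0,0,0],"dr":[0,0,0],"grip":0.2},{"translation":[0,0,-0.113],"dr":[0,0,0],"grip":0.2},{"translation":[0,0,0],"dr":[0,0,0],"grip":1},{"translation":[0,0,0],"dr":[0,0,0],"grip":1},{"translation":[0,0,0],"dr":[0,0,0],"grip":1},{"translation":[0,0,0],"dr":[0,0,0],"grip":1},{"translation":[0,0,0],"dr":[0,0,0],"grip":1}])

```text
clock: 11.0
ee_pos: [0.5209, 0.0143, 0.087]
ee_rot: [0.0, 0.695, 0.719, 0.0]
ft_force: [-1.1, -0.0, 0.7]
grip_width: 0.0195
gripper_force: 20.0
```

Emit:
servo_tool(deltas=[{"translation":[0,-0.025,0],"dr":[0,0,0],"grip":1},{"translation":[0,-0.025,0],"dr":[0,0,0],"grip":1},{"translation":[0,-0.025,0],"dr":[0,0,0],"grip":1},{"translation":[0,0,0],"dr":[0,0,0],"grip":1}])

```text
clock: 11.4
ee_pos: [0.5106, 0.0139, 0.0871]
ee_rot: [0.001, 0.695, 0.719, 0.001]
ft_force: [5.9, 0.6, -8.4]
grip_width: 0.0196
gripper_force: 20.0
```

Emit:
servo_tool(deltas=[{"translation":[0,-0.025,0],"dr":[0,0,0],"grip":1},{"translation":[0,-0.02,0],"dr":[0,0,0],"grip":1},{"translation":[0,0,0],"dr":[0,0,0],"grip":1}])

```text
clock: 11.7
ee_pos: [0.5103, 0.0135, 0.0877]
ee_rot: [0.007, 0.696, 0.718, 0.007]
ft_force: [35.7, 6.1, -27.2]
grip_width: 0.0195
gripper_force: 20.0
```

Emit:
servo_tool(deltas=[{"translation":[0,-0.015,0],"dr":[0,0,0],"grip":1},{"translation":[0,0,0],"dr":[0,0,0],"grip":1},{"translation":[0,0,0],"dr":[0,0,0],"grip":1}])

```text
clock: 12.0
ee_pos: [0.5092, 0.0134, 0.0878]
ee_rot: [0.008, 0.696, 0.718, 0.008]
ft_force: [39.4, 6.2, -30.8]
grip_width: 0.0214
gripper_force: 20.0
```

Emit:
servo_tool(deltas=[{"translation":[0,0.07,0],"dr":[0,0,0],"grip":1},{"translation":[0,0,0],"dr":[0,0,0],"grip":0.2},{"translation":[0,0,0],"dr":[0,0,0],"grip":0.2},{"translation":[0,0,-0.25],"dr":[0,0,0],"grip":0.2},{"translation":[0.1,0,-0.3],"dr":[0,0,0],"grip":1},{"translation":[0.33,0.2,-0.1],"dr":[0,0,0],"grip":1},{"translation":[0,0,0],"dr":[0,0,0],"grip":1}])

```text
clock: 12.7
ee_pos: [0.5359, 0.0743, 0.1851]
ee_rot: [0.002, 0.694, 0.72, 0.003]
ft_force: [0.1, -1.2, 0.1]
grip_width: 0.0133
gripper_force: 0.0
```

Run:
```python
from h import *
plan()
shot('wrist','w4.png',s=1.5)
im,d,_=load('wrist'); P=cloud('wrist')
k=(P[...,2]>.094)&(P[...,2]<.11)&(im[...,0]>90)&(im[...,2]<90)&(abs(P[...,1]-.015)<.03); print('post',k.sum(),(P[k].min(0)+P[k].max(0))/2,np.ptp(P[k],axis=0))
```

```text
t 12.7 pos [0.5359 0.0743 0.1851] yaw err 0.0026 tilt [0.0076 0.0007] f [ 0.1 -1.2  0.1] w 0.0133 0.0
dr [ 0.0097 -0.0005  0.0033]Traceback (most recent call last):
  File "<stdin>", line 5, in <module>
    return umr_minimum(a, axis, None, out, keepdims, initial, where)
ValueError: zero-size array to reduction operation minimum which has no identity
```

View pics/w4.png

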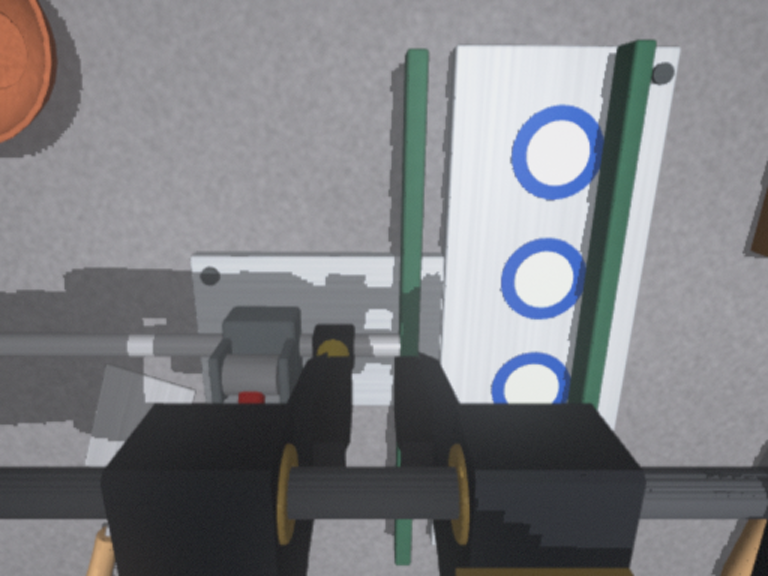

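The fence is nearly against the housing: the bar is at (413,150) and the post base at (333,345). I'll measure its gap to the marks.

Run:
```python
from h import *
P=cloud('wrist'); im,d,_=load('wrist')
for v in (80,110,140):
  k=[u for u in range(255,300) if abs(P[v,u,2]-.038)<.004]; print(v,P[v,k[0]],P[v,k[-1]],len(k))
at('wrist',[(373,100),(361,186),(222,230),(215,232),(170,250)])
```

```text
80 [0.55093599 0.15369558 0.03759646] [0.56259659 0.15411585 0.03642731] 15
110 [0.55155529 0.12942277 0.03586749] [0.56350582 0.12981709 0.03551571] 15
140 [0.55287465 0.10403441 0.03698467] [0.564385   0.1041517  0.03530723] 14
(373, 100) [0.6466 0.1399 0.0149]
(361, 186) [0.647  0.0583 0.0148]
(222, 230) [0.514  0.0242 0.0526]
(215, 232) [0.5079 0.0229 0.0538]
(170, 250) [0.4731 0.0175 0.0802]
```

Emit:
servo_tool(deltas=[{"translation":[-0.2,0.05,0],"dr":[0.01,0,0.003],"grip":1},{"translation":[-0.2,0.06,0.1],"dr":[0,0,0],"grip":1},{"translation":[0,0,0.2],"dr":[0,0,0],"grip":1},{"translation":[0,0,0.2],"dr":[0,0,0],"grip":1},{"translation":[0,0,0.2],"dr":[0,0,0],"grip":1},{"translation":[0,0,0],"dr":[0,0,0],"grip":1}])

```text
clock: 13.35
ee_pos: [0.5494, 0.0114, 0.074]
ee_rot: [-0.006, 0.696, 0.718, -0.005]
ft_force: [-0.1, 0.5, 0.7]
grip_width: 0.0003
gripper_force: 0.0
```

```bash
python3 -c "
from h import *
plan((.535,.0135,.075))"
```

```text
t 13.3 pos [0.5494 0.0114 0.074 ] yaw err -0.0039 tilt [-0.0146  0.0014] f [-0.1  0.5  0.7] w 0.0003 0.0
dr [-0.0185 -0.0024 -0.005 ]
-> [0.535  0.0135 0.075 ] units [ 0.018 -0.096 -0.007] rows 0.3
```

Emit:
servo_tool(deltas=[{"translation":[0.015,-0.05,0],"dr":[-0.018,0,0],"grip":1},{"translation":[0,-0.03,0],"dr":[0,0,0],"grip":1},{"translation":[0,-0.03,0],"dr":[0,0,0],"grip":1},{"translation":[0,0,0],"dr":[0,0,0],"grip":1}])

```text
clock: 13.75
ee_pos: [0.5363, 0.0132, 0.0785]
ee_rot: [0.004, 0.696, 0.718, 0.004]
ft_force: [0.7, -0.1, 0.8]
grip_width: -0.0001
gripper_force: 0.5
```

Emit:
servo_tool(deltas=[{"translation":[0,-0.02,0],"dr":[0,0,0],"grip":1},{"translation":[0,-0.02,0],"dr":[0,0,0],"grip":1},{"translation":[0,0,0],"dr":[0,0,0],"grip":1}])

```text
clock: 14.05
ee_pos: [0.5357, 0.013, 0.079]
ee_rot: [0.008, 0.696, 0.718, 0.008]
ft_force: [24.2, 5.1, -9.6]
grip_width: 0.0004
gripper_force: 11.5
```

Run:
```python
from h import *
plan()
shot('top'); P=cloud('top'); im,d,_=load('top')
shot('wrist','w5.png'); 
for n in('wrist','top'):
  P=cloud(n); im,d,_=load(n); pr=im.astype(int); g=(pr[...,1]>pr[...,0]+12)&(abs(P[...,2]-.038)<.006)&(P[...,0]<.62)&(abs(P[...,1])<.2)
  q=P[g]; ex=np.array([np.cos(YAW),np.sin(YAW)]); s=q[:,:2]@ex
  rr=(np.array([[.6472,.139],[.6554,-.1005],[.6509,.0605],[.6533,-.0201]])@ex).mean()
  print(n,g.sum(),rr-np.percentile(s,[2,50,98]),q[:,1].min(),q[:,1].max())
  k=(P[...,2]>.09)&(P[...,2]<.112)&(pr[...,0]>pr[...,2]+40)&(abs(P[...,1]-.015)<.03)&(P[...,0]>.48); print('post',k.sum(), P[k].mean(0) if k.any() else '')
```

```text
t 14.1 pos [0.5357 0.013  0.079 ] yaw err -0.0042 tilt [ 0.0233 -0.    ] f [24.2  5.1 -9.6] w 0.0004 11.5
dr [ 0.0296  0.001  -0.0054]
wrist 5410 [0.10005723 0.09441194 0.08881521] -0.11528434942098251 0.13017339031014477
post 978 [0.50990464 0.02140369 0.09865496]
top 176 [0.10042809 0.09475183 0.0875728 ] -0.1564341392671454 0.19080774183701762
post 0
```

View pics/w5.png

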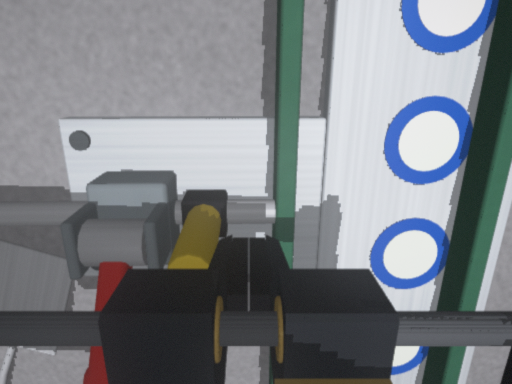

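Emit:
servo_tool(deltas=[{"translation":[0,0.1,0],"dr":[0,0,0],"grip":1},{"translation":[0,0.05,-0.3],"dr":[0,0,0],"grip":-1},{"translation":[0,0,-0.33],"dr":[0,0,0],"grip":-1},{"translation":[0,-0.3,-0.3],"dr":[0,0,0],"grip":-1},{"translation":[-0.15,-0.3,-0.3],"dr":[0,0,0],"grip":-1},{"translation":[-0.15,-0.3,0],"dr":[0,0,0],"grip":-1},{"translation":[0,0,0],"dr":[0,0,0],"grip":-1}])

```text
clock: 14.85
ee_pos: [0.4349, -0.0294, 0.2407]
ee_rot: [0.003, 0.697, 0.717, 0.002]
ft_force: [-0.1, 1.3, -0.5]
grip_width: 0.0466
gripper_force: 0.0
```

```bash
python3 -c "
from h import *
plan()
shot('wrist','w6.png',s=1.5)"
```

```text
t 14.8 pos [ 0.4349 -0.0294  0.2407] yaw err -0.005 tilt [ 0.0073 -0.0004] f [-0.1  1.3 -0.5] w 0.0466 0.0
dr [ 0.0093  0.0008 -0.0064]
```

View pics/w6.png

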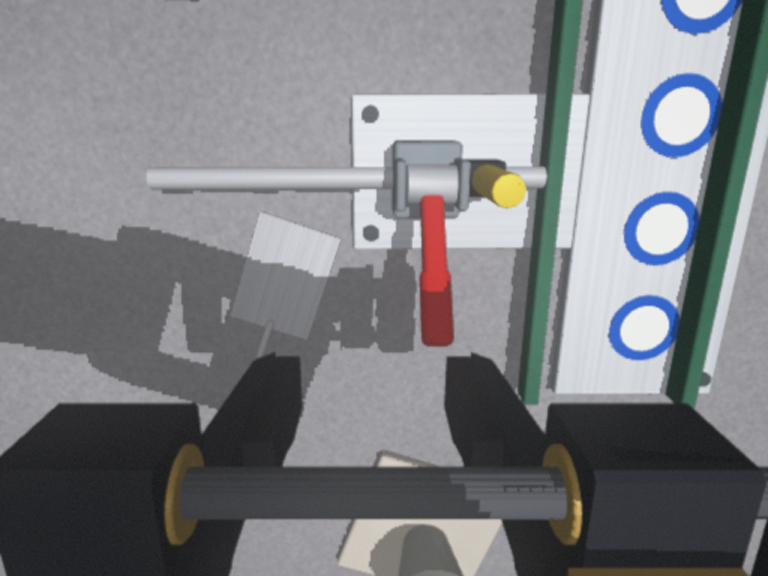

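The post bracket now touches the housing. The rod tail ends at (148,178), the tongue's rear edge is at (354,170), and the post top is at (507,189).

Run:
```python
from h import *
P=cloud('wrist'); im,d,_=load('wrist'); pr=im.astype(int)
print([P[118,u].round(4).tolist() for u in range(96,104)])
print([P[90,u].round(4).tolist() for u in range(232,242,2)])
at('wrist',[(338,126),(455,77),(441,152),(429,218)])
k=(P[...,2]>.096)&(P[...,2]<.108)&(pr[...,0]>100)&(pr[...,2]<100)&(P[...,0]>.49)&(abs(P[...,1]-.015)<.03); print('post',k.sum(),(P[k].min(0)+P[k].max(0))/2,np.ptp(P[k],axis=0))
```

```text
[[0.2646, 0.004, 0.0009], [0.2654, 0.004, 0.0002], [0.2822, 0.0083, 0.0371], [0.2831, 0.0083, 0.0369], [0.2841, 0.0083, 0.037], [0.2854, 0.0085, 0.0376], [0.2864, 0.0085, 0.0376], [0.2879, 0.0087, 0.0388]]
[[0.4158, 0.0382, 0.0003], [0.4179, 0.0383, -0.001], [0.4205, 0.0387, 0.0132], [0.4226, 0.0388, 0.0139], [0.4247, 0.0389, 0.0143]]
(338, 126) [0.5083 0.0149 0.1025]
(455, 77) [0.6496 0.0583 0.0144]
(441, 152) [ 0.6509 -0.0212  0.0141]
(429, 218) [ 0.6528 -0.1011  0.0144]
post 362 [0.50859286 0.01467696 0.1001246 ] [0.0182576  0.0181726  0.00767581]
```

The post has moved back 55 mm and the bracket is against the housing, so the fence is fully back. Next is the pile.

Emit:
servo_tool(deltas=[{"translation":[-0.25,0.08,-0.05],"dr":[0.009,0,-0.006],"grip":-1},{"translation":[-0.25,0.08,-0.05],"dr":[0,0,0],"grip":-1},{"translation":[-0.25,0.08,0],"dr":[0,0,0],"grip":-1},{"translation":[-0.25,0.08,0],"dr":[0,0,0],"grip":-1},{"translation":[-0.25,0.06,0],"dr":[0,0,0],"grip":-1},{"translation":[-0.25,0.04,0],"dr":[0,0,0],"grip":-1},{"translation":[-0.1,0,0],"dr":[0,0,0],"grip":-1},{"translation":[0,0,0],"dr":[0,0,0],"grip":-1}])

```text
clock: 15.7
ee_pos: [0.5105, -0.2673, 0.2541]
ee_rot: [-0.0, 0.695, 0.719, 0.0]
ft_force: [-0.3, 0.9, 0.2]
grip_width: 0.0879
gripper_force: 0.0
```

Run:
```python
from h import *
plan((.493,-.319,.2))
shot('wrist','w7.png',s=1.5)
P=cloud('wrist'); im,d,_=load('wrist')
k=(np.hypot(P[...,0]-.493,P[...,1]+.319)<.055)&(P[...,2]>.05)&(d>0); q=P[k]; zt=np.percentile(q[:,2],99.5); print(zt)
r=q[q[:,2]>.114]; r=r[r[:,2]<.13]
A=np.c_[2*r[:,:2],np.ones(len(r))]; s=np.linalg.lstsq(A,(r[:,:2]**2).sum(1),rcond=None)[0]; print(len(r),s[:2],np.sqrt(s[2]+s[0]**2+s[1]**2),r.min(0),r.max(0))
```

```text
t 15.7 pos [ 0.5105 -0.2673  0.2541] yaw err 0.0001 tilt [0.0004 0.0009] f [-0.3  0.9  0.2] w 0.0879 0.0
dr [ 0.0005 -0.0012  0.0001]
-> [ 0.493 -0.319  0.2  ] units [-0.34  -0.128  0.361] rows 1.5
0.31873278546605466
1149 [ 0.49230096 -0.31917458] 0.032116887478531475 [ 0.45867924 -0.35391542  0.11400084] [ 0.52548917 -0.28574442  0.12387428]
```

View pics/w7.png

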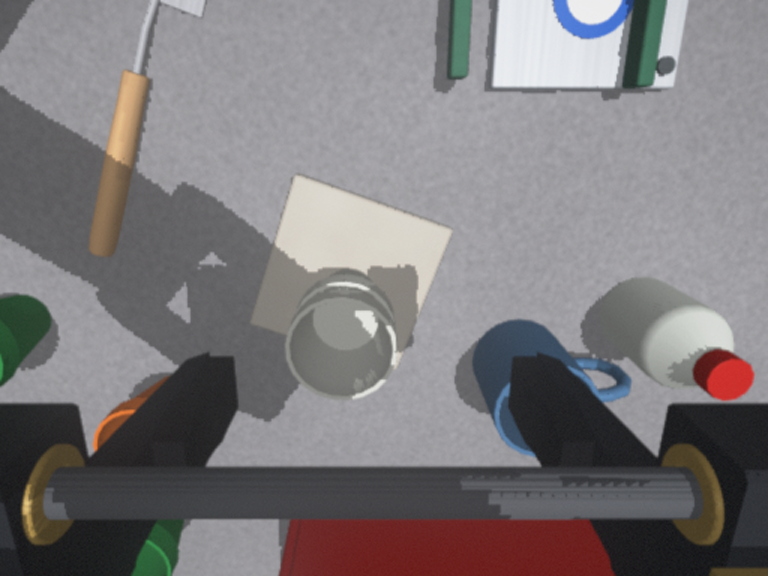

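The white pile's rim is at (342,343), centre (0.492,-0.319), with its top at 0.122. The mug is at (525,400) to its right and clear of the fingers; I'll check the gap.

Run:
```python
from h import *
P=cloud('wrist'); im,d,_=load('wrist'); pr=im.astype(int)
b=(pr[...,2]>pr[...,0]+30)&(P[...,1]<-.2)&(P[...,2]>.03)&(d>0); print(b.sum(),P[b].min(0),P[b].max(0))
plan((.4923,-.3192,.15),(.4923,-.3192,.097))
```

```text
1432 [ 0.55389094 -0.41777821  0.03001123] [ 0.70722702 -0.25549192  0.28337261]
t 15.8 pos [ 0.5104 -0.2659  0.2545] yaw err 0.0013 tilt [0.0007 0.0011] f [-0.5  0.4 -0.7] w 0.0882 0.0
dr [ 0.0009 -0.0014  0.0017]
-> [ 0.4923 -0.3192  0.15  ] units [-0.351 -0.133  0.697] rows 2.4
-> [ 0.4923 -0.3192  0.097 ] units [0.    0.    0.353] rows 1.1
```

Emit:
servo_tool(deltas=[{"translation":[-0.117,-0.044,0.23],"dr":[0,0,0],"grip":-1},{"translation":[-0.117,-0.044,0.23],"dr":[0,0,0],"grip":-1},{"translation":[-0.117,-0.045,0.23],"dr":[0,0,0],"grip":-1},{"translation":[0,0,0],"dr":[0,0,0],"grip":-1},{"translation":[0,0,0],"dr":[0,0,0],"grip":-1}])

```text
clock: 16.25
ee_pos: [0.4929, -0.3183, 0.1526]
ee_rot: [0.001, 0.694, 0.72, 0.001]
ft_force: [0.5, 0.5, 0.6]
grip_width: 0.088
gripper_force: 0.0
```

```bash
python3 -c "
from h import *
plan((.4923,-.3192,.097))
shot('top'); im,d,_=load('top'); P=cloud('top'); pr=im.astype(int)
b=(pr[...,2]>pr[...,0]+25)&(P[...,1]<-.28)&(P[...,1]>-.46)&(P[...,2]>.02)&(P[...,2]<.1)&(P[...,0]<.75); print(b.sum(),P[b].min(0),P[b].max(0))"
```

```text
t 16.2 pos [ 0.4929 -0.3183  0.1526] yaw err 0.0025 tilt [0.0019 0.0003] f [0.5 0.5 0.6] w 0.088 0.0
dr [ 0.0024 -0.0003  0.0031]
-> [ 0.4923 -0.3192  0.097 ] units [-0.006 -0.004  0.37 ] rows 1.1
108 [ 0.20425041 -0.37327775  0.02427831] [ 0.24054084 -0.33795179  0.03818551]
```

Emit:
servo_tool(deltas=[{"translation":[-0.006,-0.004,0.185],"dr":[0,0,0],"grip":-1},{"translation":[0,0,0.185],"dr":[0,0,0],"grip":-1},{"translation":[0,0,0],"dr":[0,0,0],"grip":1},{"translation":[0,0,0],"dr":[0,0,0],"grip":1},{"translation":[0,0,0],"dr":[0,0,0],"grip":1},{"translation":[0,0,0],"dr":[0,0,0],"grip":1},{"translation":[0,0,0],"dr":[0,0,0],"grip":1},{"translation":[0,0,0],"dr":[0,0,0],"grip":1}])

```text
clock: 17.1
ee_pos: [0.4929, -0.321, 0.0984]
ee_rot: [0.003, 0.694, 0.72, 0.001]
ft_force: [1.1, 2.3, 7.7]
grip_width: 0.0688
gripper_force: 20.0
```

Emit:
servo_tool(deltas=[{"translation":[0,0,-0.05],"dr":[0,0,0],"grip":1},{"translation":[0,0,-0.1],"dr":[0,0,0],"grip":1},{"translation":[0,0,-0.15],"dr":[0,0,0],"grip":1},{"translation":[0,0,-0.15],"dr":[0,0,0],"grip":1},{"translation":[0,0,-0.15],"dr":[0,0,0],"grip":1},{"translation":[0,0,-0.1],"dr":[0,0,0],"grip":1},{"translation":[0,0,-0.05],"dr":[0,0,0],"grip":1},{"translation":[0,0,0],"dr":[0,0,0],"grip":1}])

```text
clock: 17.9
ee_pos: [0.4918, -0.3206, 0.2096]
ee_rot: [0.001, 0.694, 0.72, 0.0]
ft_force: [-1.1, -1.1, -3.2]
grip_width: 0.0688
gripper_force: 20.0
```

```bash
python3 -c "
from h import *
plan((.6525,-.1013,.21),(.6525,-.1013,.0695))"
```

```text
t 17.9 pos [ 0.4918 -0.3206  0.2096] yaw err 0.0017 tilt [ 0.0026 -0.0012] f [-1.1 -1.1 -3.2] w 0.0688 20.0
dr [0.0033 0.0017 0.0022]
-> [ 0.6525 -0.1013  0.21  ] units [ 1.425  1.121 -0.003] rows 5.4
-> [ 0.6525 -0.1013  0.0695] units [0.    0.    0.937] rows 2.8
```

Emit:
servo_tool(deltas=[{"translation":[0.08,0.06,0],"dr":[0,0,0],"grip":1},{"translation":[0.18,0.14,0],"dr":[0,0,0],"grip":1},{"translation":[0.22,0.175,0],"dr":[0,0,0],"grip":1},{"translation":[0.22,0.175,0],"dr":[0,0,0],"grip":1},{"translation":[0.22,0.175,0],"dr":[0,0,0],"grip":1},{"translation":[0.22,0.175,0],"dr":[0,0,0],"grip":1},{"translation":[0.18,0.14,0],"dr":[0,0,0],"grip":1},{"translation":[0.1,0.08,0],"dr":[0,0,0],"grip":1}])

```text
clock: 18.7
ee_pos: [0.653, -0.0977, 0.2073]
ee_rot: [-0.001, 0.693, 0.721, 0.0]
ft_force: [0.1, -0.2, -2.1]
grip_width: 0.0688
gripper_force: 20.0
```

Emit:
servo_tool(deltas=[{"translation":[0,0,0.1],"dr":[0,0,0],"grip":1},{"translation":[0,0,0.2],"dr":[0,0,0],"grip":1},{"translation":[0,0,0.2],"dr":[0,0,0],"grip":1},{"translation":[0,0,0.1],"dr":[0,0,0],"grip":1},{"translation":[0,0,0],"dr":[0,0,0],"grip":1},{"translation":[0,0,0],"dr":[0,0,0],"grip":1}])

```text
clock: 19.3
ee_pos: [0.6523, -0.101, 0.1187]
ee_rot: [0.0, 0.694, 0.72, 0.0]
ft_force: [0.6, -0.1, -1.8]
grip_width: 0.0692
gripper_force: 20.0
```

Run:
```python
from h import *
plan((.6525,-.1013,.11),(.6525,-.1013,.0715))
shot('wrist','w8.png',s=1.5)
at('wrist',[(430,100)])
```

```text
t 19.3 pos [ 0.6523 -0.101   0.1187] yaw err 0.0021 tilt [0.001  0.0003] f [ 0.6 -0.1 -1.8] w 0.0692 20.0
dr [ 0.0014 -0.0004  0.0027]
-> [ 0.6525 -0.1013  0.11  ] units [-0.002  0.001  0.058] rows 0.2
-> [ 0.6525 -0.1013  0.0715] units [0.    0.    0.257] rows 0.8
(430, 100) [ 7.864e-01 -3.180e-02 -3.000e-04]
```

View pics/w8.png

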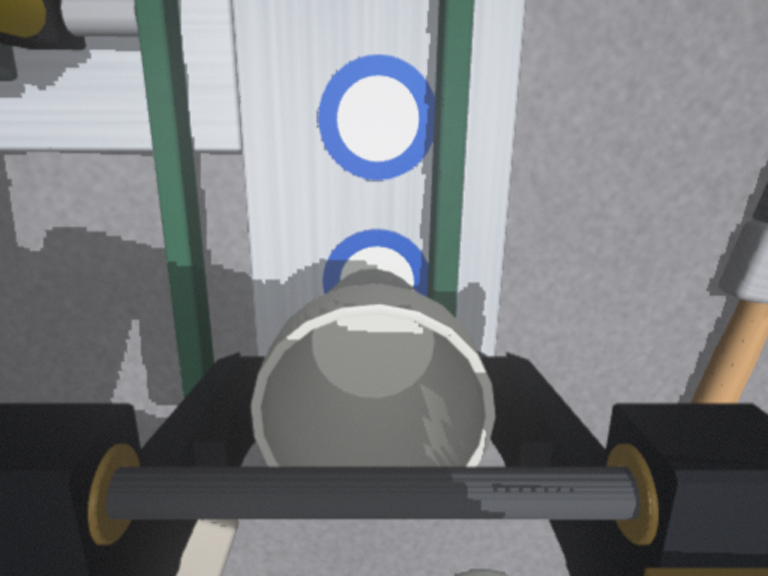

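The held pot's centre (373,385) lines up in column with the marks; mark 2 is at (377,118). I'll lower it.

Emit:
servo_tool(deltas=[{"translation":[0,0,0.15],"dr":[0,0,0],"grip":1},{"translation":[0,0,0.1],"dr":[0,0,0],"grip":1},{"translation":[0,0,0.05],"dr":[0,0,0],"grip":1},{"translation":[0,0,0.02],"dr":[0,0,0],"grip":1},{"translation":[0,0,0],"dr":[0,0,0],"grip":1}])

```text
clock: 19.85
ee_pos: [0.6525, -0.1017, 0.0714]
ee_rot: [0.001, 0.694, 0.72, 0.001]
ft_force: [-0.3, -0.8, -1.9]
grip_width: 0.0685
gripper_force: 20.0
```

Emit:
servo_tool(deltas=[{"translation":[0,0,0.01],"dr":[0,0,0],"grip":1},{"translation":[0,0,0],"dr":[0,0,0],"grip":1}])

```text
clock: 20.05
ee_pos: [0.6528, -0.1017, 0.0705]
ee_rot: [0.002, 0.694, 0.72, 0.001]
ft_force: [0.5, 0.5, 1.2]
grip_width: 0.0691
gripper_force: 20.0
```

Light contact. Release it, rise, and return to the pile.

Emit:
servo_tool(deltas=[{"translation":[0,0,0],"dr":[0,0,0],"grip":0.1},{"translation":[0,0,0],"dr":[0,0,0],"grip":-1},{"translation":[0,0,0],"dr":[0,0,0],"grip":-1},{"translation":[0,0,0],"dr":[0,0,0],"grip":-1},{"translation":[0,0,-0.1],"dr":[0,0,0],"grip":-1},{"translation":[0,0,-0.3],"dr":[0,0,0],"grip":-1},{"translation":[0,0,-0.3],"dr":[0,0,0],"grip":-1},{"translation":[0,0,-0.3],"dr":[0,0,0],"grip":-1}])

```text
clock: 20.85
ee_pos: [0.6517, -0.1016, 0.2209]
ee_rot: [0.0, 0.694, 0.72, 0.0]
ft_force: [0.1, -0.5, 0.4]
grip_width: 0.0878
gripper_force: 0.0
```

Run:
```python
from h import *
plan((.5005,-.268,.25))
```

```text
t 20.9 pos [ 0.6517 -0.1016  0.2209] yaw err 0.0017 tilt [0.0011 0.0001] f [ 0.1 -0.5  0.4] w 0.0878 0.0
dr [ 0.0013 -0.      0.0021]
-> [ 0.5005 -0.268   0.25  ] units [-1.074 -1.045 -0.194] rows 4.5
```

Emit:
servo_tool(deltas=[{"translation":[-0.18,-0.175,-0.03],"dr":[0,0,0],"grip":-1},{"translation":[-0.18,-0.175,-0.03],"dr":[0,0,0],"grip":-1},{"translation":[-0.18,-0.175,-0.03],"dr":[0,0,0],"grip":-1},{"translation":[-0.18,-0.175,0],"dr":[0,0,0],"grip":-1},{"translation":[-0.18,-0.175,0],"dr":[0,0,0],"grip":-1},{"translation":[-0.18,-0.17,0],"dr":[0,0,0],"grip":-1},{"translation":[0,0,0],"dr":[0,0,0],"grip":-1}])

```text
clock: 21.55
ee_pos: [0.4989, -0.2719, 0.2326]
ee_rot: [0.0, 0.696, 0.718, 0.0]
ft_force: [-0.3, 0.1, 0.2]
grip_width: 0.0883
gripper_force: 0.0
```

```bash
cat > loc.py <<'E'
from h import *
import sys
shot('wrist',sys.argv[1],s=1.5)
P=cloud('wrist'); im,d,_=load('wrist')
k=(np.hypot(P[...,0]-.493,P[...,1]+.319)<.08)&(P[...,2]>.084)&(P[...,2]<.098)&(d>0)&(im.max(2).astype(int)-im.min(2)<40)&(im.min(2)>60); r=P[k]
A=np.c_[2*r[:,:2],np.ones(len(r))]; s=np.linalg.lstsq(A,(r[:,:2]**2).sum(1),rcond=None)[0]; print(len(r),s[:2],np.sqrt(s[2]+s[0]**2+s[1]**2),r.min(0),r.max(0))
c=s[:2]; plan((*c,.14),(*c,.069))
hsv=cv2.cvtColor(im,cv2.COLOR_RGB2HSV); b=(abs(hsv[...,0].astype(int)-106)<12)&(hsv[...,1]>80)&(P[...,2]>.02)&(P[...,2]<.095)&(d>0)&(P[...,1]<-.2); print('mug',b.sum(),P[b].min(0),P[b].max(0))
E
python3 loc.py w9.png
```

```text
1070 [ 0.49222641 -0.31923335] 0.032101425759333356 [ 0.45852222 -0.35353581  0.08400222] [ 0.52573215 -0.28594893  0.09417625]
t 21.6 pos [ 0.5001 -0.2705  0.2326] yaw err -0.0015 tilt [0.0014 0.0001] f [-0.3 -0.9  0.3] w 0.0883 0.0
dr [ 0.0018 -0.     -0.0019]
-> [ 0.4922 -0.3192  0.14  ] units [-0.323 -0.063  0.618] rows 2.1
-> [ 0.4922 -0.3192  0.069 ] units [0.    0.    0.473] rows 1.4
mug 1960 [ 0.59932913 -0.4081789   0.02003599] [ 0.70701378 -0.34232728  0.08640764]
```

View pics/w9.png

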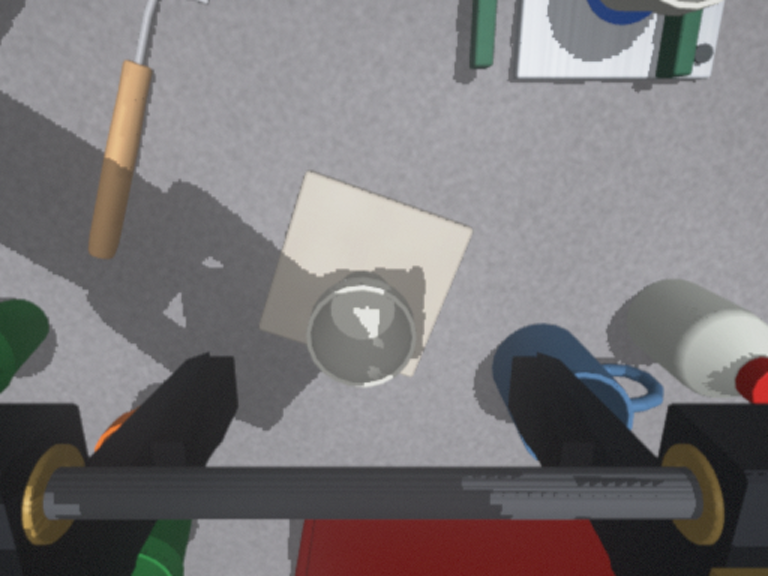

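One pot remains at (361,335), upright on the bat, and the mug is clear (x ≥ 0.6). Grasp it with the TCP at z ≈ 0.069.

Emit:
servo_tool(deltas=[{"translation":[-0.108,-0.021,0.2],"dr":[0,0,0],"grip":-1},{"translation":[-0.108,-0.021,0.2],"dr":[0,0,0],"grip":-1},{"translation":[-0.108,-0.021,0.2],"dr":[0,0,0],"grip":-1},{"translation":[0,0,0],"dr":[0,0,0],"grip":-1},{"translation":[0,0,0.16],"dr":[0,0,0],"grip":-1},{"translation":[0,0,0.16],"dr":[0,0,0],"grip":-1},{"translation":[0,0,0.16],"dr":[0,0,0],"grip":-1},{"translation":[0,0,0],"dr":[0,0,0],"grip":-1}])

```text
clock: 22.4
ee_pos: [0.4937, -0.3163, 0.0694]
ee_rot: [-0.001, 0.694, 0.72, 0.001]
ft_force: [-0.1, -0.2, 0.5]
grip_width: 0.0883
gripper_force: 0.0
```

Emit:
servo_tool(deltas=[{"translation":[0,0,0],"dr":[0,0,0],"grip":1},{"translation":[0,0,0],"dr":[0,0,0],"grip":1},{"translation":[0,0,0],"dr":[0,0,0],"grip":1},{"translation":[0,0,0],"dr":[0,0,0],"grip":1},{"translation":[0,0,0],"dr":[0,0,0],"grip":1},{"translation":[0,0,0],"dr":[0,0,0],"grip":1}])

```text
clock: 23.0
ee_pos: [0.4942, -0.3185, 0.0723]
ee_rot: [0.002, 0.694, 0.72, 0.001]
ft_force: [-1.3, 1.0, 7.3]
grip_width: 0.0687
gripper_force: 20.0
```

Emit:
servo_tool(deltas=[{"translation":[0,0,-0.05],"dr":[0,0,0],"grip":1},{"translation":[0,0,-0.15],"dr":[0,0,0],"grip":1},{"translation":[0,0,-0.2],"dr":[0,0,0],"grip":1},{"translation":[0,0,-0.2],"dr":[0,0,0],"grip":1},{"translation":[0,0,-0.2],"dr":[0,0,0],"grip":1},{"translation":[0,0,-0.1],"dr":[0,0,0],"grip":1},{"translation":[0,0,0],"dr":[0,0,0],"grip":1}])

```text
clock: 23.7
ee_pos: [0.4939, -0.3184, 0.208]
ee_rot: [0.003, 0.694, 0.72, 0.001]
ft_force: [0.0, -0.6, -3.2]
grip_width: 0.0689
gripper_force: 20.0
```

```bash
python3 -c "
from h import *
plan((.649,.0588,.21),(.649,.0588,.0715))"
```

```text
t 23.7 pos [ 0.4939 -0.3184  0.208 ] yaw err 0.0018 tilt [ 0.0047 -0.003 ] f [ 0.  -0.6 -3.2] w 0.0689 20.0
dr [0.0059 0.004  0.0022]
-> [0.649  0.0588 0.21  ] units [ 2.478  1.119 -0.013] rows 8.2
-> [0.649  0.0588 0.0715] units [0.    0.    0.923] rows 2.8
```

Emit:
servo_tool(deltas=[{"translation":[0.1,0.045,0],"dr":[0,0,0],"grip":1},{"translation":[0.2,0.09,0],"dr":[0,0,0],"grip":1},{"translation":[0.25,0.113,0],"dr":[0,0,0],"grip":1},{"translation":[0.25,0.113,0],"dr":[0,0,0],"grip":1},{"translation":[0.25,0.113,0],"dr":[0,0,0],"grip":1},{"translation":[0.25,0.113,0],"dr":[0,0,0],"grip":1},{"translation":[0.25,0.113,0],"dr":[0,0,0],"grip":1},{"translation":[0.25,0.113,0],"dr":[0,0,0],"grip":1}])

```text
clock: 24.5
ee_pos: [0.6054, -0.0409, 0.2041]
ee_rot: [-0.001, 0.694, 0.72, -0.0]
ft_force: [0.2, -0.2, -3.3]
grip_width: 0.0687
gripper_force: 20.0
```

Emit:
servo_tool(deltas=[{"translation":[0.25,0.113,0],"dr":[0,0,0],"grip":1},{"translation":[0.22,0.1,0],"dr":[0,0,0],"grip":1},{"translation":[0.15,0.068,0],"dr":[0,0,0],"grip":1},{"translation":[0.06,0.025,0],"dr":[0,0,0],"grip":1},{"translation":[0,0,0.1],"dr":[0,0,0],"grip":1},{"translation":[0,0,0.2],"dr":[0,0,0],"grip":1},{"translation":[0,0,0.2],"dr":[0,0,0],"grip":1},{"translation":[0,0,0.1],"dr":[0,0,0],"grip":1}])

```text
clock: 25.3
ee_pos: [0.6461, 0.0595, 0.1121]
ee_rot: [-0.002, 0.695, 0.719, -0.001]
ft_force: [-0.6, -0.1, -4.0]
grip_width: 0.0689
gripper_force: 20.0
```

```bash
python3 -c "
from h import *
plan((.649,.0588,.0715))"
```

```text
t 25.3 pos [0.6461 0.0595 0.1121] yaw err 0.0011 tilt [-0.0045  0.0004] f [-0.6 -0.1 -4. ] w 0.0689 20.0
dr [-0.0057 -0.0007  0.0014]
-> [0.649  0.0588 0.0715] units [-0.005  0.019  0.271] rows 0.8
```

Emit:
servo_tool(deltas=[{"translation":[-0.005,0.015,0.1],"dr":[-0.005,0,0],"grip":1},{"translation":[0,0,0.08],"dr":[0,0,0],"grip":1},{"translation":[0,0,0.04],"dr":[0,0,0],"grip":1},{"translation":[0,0,0],"dr":[0,0,0],"grip":1}])

```text
clock: 25.7
ee_pos: [0.6499, 0.0589, 0.0819]
ee_rot: [0.001, 0.694, 0.72, 0.001]
ft_force: [-0.1, 0.4, -3.2]
grip_width: 0.0686
gripper_force: 20.0
```

Emit:
servo_tool(deltas=[{"translation":[0,0,0.03],"dr":[0,0,0],"grip":1},{"translation":[0,0,0.015],"dr":[0,0,0],"grip":1},{"translation":[0,0,0],"dr":[0,0,0],"grip":1}])

```text
clock: 26.0
ee_pos: [0.6504, 0.059, 0.076]
ee_rot: [0.002, 0.694, 0.72, 0.002]
ft_force: [0.4, -0.4, -2.9]
grip_width: 0.0691
gripper_force: 20.0
```

Emit:
servo_tool(deltas=[{"translation":[0,0,0.012],"dr":[0,0,0],"grip":1},{"translation":[0,0,0],"dr":[0,0,0],"grip":1}])

```text
clock: 26.2
ee_pos: [0.6506, 0.059, 0.0745]
ee_rot: [0.002, 0.694, 0.72, 0.002]
ft_force: [0.8, 0.3, -2.2]
grip_width: 0.0694
gripper_force: 20.0
```

Emit:
servo_tool(deltas=[{"translation":[0,0,0.012],"dr":[0,0,0],"grip":1},{"translation":[0,0,0],"dr":[0,0,0],"grip":1}])

```text
clock: 26.4
ee_pos: [0.6507, 0.0591, 0.0742]
ee_rot: [0.003, 0.694, 0.72, 0.002]
ft_force: [-3.4, 0.6, 8.5]
grip_width: 0.0687
gripper_force: 20.0
```

Emit:
servo_tool(deltas=[{"translation":[0,0,0.008],"dr":[0,0,0],"grip":1},{"translation":[0,0,0],"dr":[0,0,0],"grip":1}])

```text
clock: 26.6
ee_pos: [0.6507, 0.0591, 0.0741]
ee_rot: [0.003, 0.694, 0.72, 0.003]
ft_force: [-7.6, 0.9, 16.4]
grip_width: 0.0693
gripper_force: 20.0
```

Emit:
servo_tool(deltas=[{"translation":[0,0,-0.015],"dr":[0,0,0],"grip":1},{"translation":[0,0,0],"dr":[0,0,0],"grip":0.1},{"translation":[0,0,0],"dr":[0,0,0],"grip":-1},{"translation":[0,0,0],"dr":[0,0,0],"grip":-1},{"translation":[0,0,0],"dr":[0,0,0],"grip":-1},{"translation":[0,0,-0.15],"dr":[0,0,0],"grip":-1},{"translation":[0,0,-0.3],"dr":[0,0,0],"grip":-1},{"translation":[0,0,-0.3],"dr":[0,0,0],"grip":-1}])

```text
clock: 27.4
ee_pos: [0.6495, 0.059, 0.1867]
ee_rot: [0.001, 0.694, 0.72, 0.001]
ft_force: [0.0, 0.3, 0.2]
grip_width: 0.0882
gripper_force: 0.0
```

Emit:
servo_tool(deltas=[{"translation":[0,-0.25,-0.25],"dr":[0,0,0],"grip":0.3},{"translation":[-0.2,-0.25,-0.2],"dr":[0,0,0],"grip":0.3},{"translation":[-0.2,-0.2,0],"dr":[0,0,0],"grip":0.3},{"translation":[-0.2,0,0],"dr":[0,0,0],"grip":0.3},{"translation":[0,0,0],"dr":[0,0,0],"grip":0.3}])

```text
clock: 27.9
ee_pos: [0.5539, -0.0337, 0.2477]
ee_rot: [0.002, 0.696, 0.718, 0.002]
ft_force: [-0.2, 0.8, -0.0]
grip_width: 0.0499
gripper_force: 0.0
```

```bash
cat > chk.py <<'E'
from h import *
import sys
plan()
shot('wrist',sys.argv[1],s=1.5); shot('top')
for n in ('wrist','top'):
  P=cloud(n); im,d,_=load(n); pr=im.astype(int)
  for nm,c in (('m0',(.648,.1385)),('m1',(.6505,.0588)),('m2',(.652,-.0208)),('m3',(.654,-.1013))):
    k=(np.hypot(P[...,0]-c[0],P[...,1]-c[1])<.06)&(P[...,2]>.082)&(P[...,2]<.1)&(pr.min(2)>70); r=P[k]
    if len(r)>8: print(n,nm,len(r),np.round((r.min(0)+r.max(0))/2-[*c,0],4),np.ptp(r,axis=0))
E
python3 chk.py w10.png
```

```text
t 27.9 pos [ 0.5539 -0.0337  0.2477] yaw err -0.0018 tilt [ 0.0062 -0.0008] f [-0.2  0.8 -0. ] w 0.0499 0.0
dr [ 0.0078  0.0012 -0.0023]
wrist m0 330 [ 0.0006 -0.0522  0.0888] [0.04258258 0.00962348 0.01352438]
wrist m1 1615 [-0.0019 -0.0013  0.0891] [0.067366   0.06724744 0.01416351]
wrist m2 619 [-0.0022  0.0003  0.0887] [0.04820521 0.11305986 0.01333527]
wrist m3 975 [-0.0025  0.002   0.0887] [0.06758796 0.06479516 0.0134015 ]
top m1 24 [ 0.0113 -0.0188  0.0912] [0.04325336 0.03111082 0.01711337]
top m2 11 [0.0037 0.0502 0.0948] [0.03105564 0.00995631 0.00996811]
top m3 63 [-0.0025 -0.0064  0.091 ] [0.06739339 0.05089894 0.01780966]
```

View pics/w10.png

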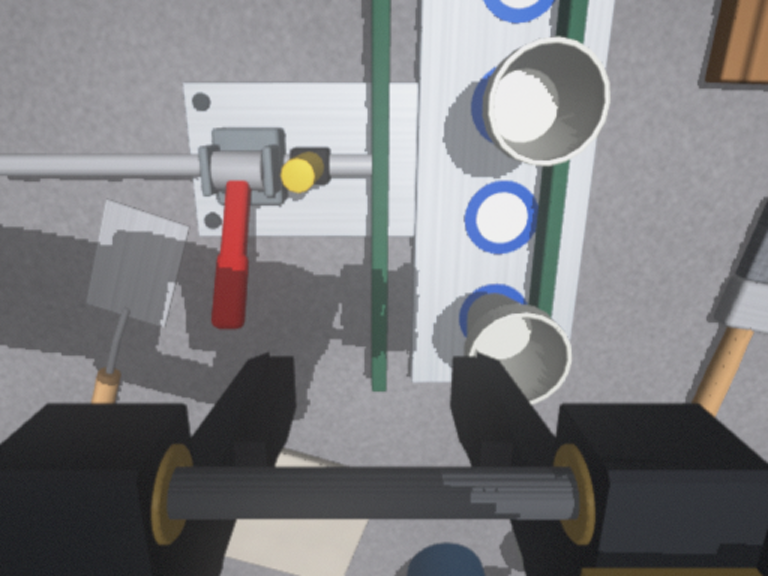

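Both pots stand upright on marks 1 and 3, within about 3 mm. The fence is still back, the lever is open, and both bats are empty. Next I grip the post high, at z ≈ 0.091, to clear the housing.

```bash
python3 -c "
from h import *
plan((.509,.0147,.15),(.509,.0147,.091))"
```

```text
t 28.0 pos [ 0.5543 -0.0312  0.2472] yaw err 0.0005 tilt [0.0054 0.0004] f [ 1.  -0.2  0.3] w 0.0423 0.0
dr [ 0.0069 -0.0003  0.0007]
-> [0.509  0.0147 0.15  ] units [ 0.316 -0.291  0.648] rows 2.3
-> [0.509  0.0147 0.091 ] units [0.    0.    0.393] rows 1.2
```

Emit:
servo_tool(deltas=[{"translation":[0.158,-0.145,0],"dr":[0,0,0],"grip":0.3},{"translation":[0.158,-0.146,0.2],"dr":[0,0,0],"grip":0.3},{"translation":[0,0,0.25],"dr":[0,0,0],"grip":0.3},{"translation":[0,0,0.2],"dr":[0,0,0],"grip":0.3},{"translation":[0,0,0],"dr":[0,0,0],"grip":0.3},{"translation":[0,0,0],"dr":[0,0,0],"grip":0.3}])

```text
clock: 28.6
ee_pos: [0.51, 0.0155, 0.1501]
ee_rot: [0.002, 0.694, 0.72, 0.002]
ft_force: [-1.1, 0.1, 0.2]
grip_width: 0.0308
gripper_force: 0.0
```

```bash
python3 -c "
from h import *
plan((.509,.0147,.091))"
```

```text
t 28.6 pos [0.51   0.0155 0.1501] yaw err 0.0026 tilt [0.0055 0.0003] f [-1.1  0.1  0.2] w 0.0308 0.0
dr [ 0.007  -0.0001  0.0034]
-> [0.509  0.0147 0.091 ] units [-0.005 -0.007  0.394] rows 1.2
```

Emit:
servo_tool(deltas=[{"translation":[-0.005,-0.006,0.15],"dr":[0.006,0,0.002],"grip":0.3},{"translation":[0,0,0.15],"dr":[0,0,0],"grip":0.3},{"translation":[0,0,0.09],"dr":[0,0,0],"grip":0.3},{"translation":[0,0,0],"dr":[0,0,0],"grip":0.3},{"translation":[0,0,0],"dr":[0,0,0],"grip":1},{"translation":[0,0,0],"dr":[0,0,0],"grip":1},{"translation":[0,0,0],"dr":[0,0,0],"grip":1},{"translation":[0,0,0],"dr":[0,0,0],"grip":1}])

```text
clock: 29.4
ee_pos: [0.5105, 0.014, 0.0927]
ee_rot: [0.002, 0.695, 0.719, 0.002]
ft_force: [4.8, 1.3, 0.5]
grip_width: 0.019
gripper_force: 20.0
```

Emit:
servo_tool(deltas=[{"translation":[0,0.05,0],"dr":[0,0,0],"grip":1},{"translation":[0,0.05,0],"dr":[0,0,0],"grip":1},{"translation":[0,0.05,0],"dr":[0,0,0],"grip":1},{"translation":[0,0.04,0],"dr":[0,0,0],"grip":1},{"translation":[0,0.03,0],"dr":[0,0,0],"grip":1},{"translation":[0,0.03,0],"dr":[0,0,0],"grip":1},{"translation":[0,0,0],"dr":[0,0,0],"grip":1}])

```text
clock: 30.1
ee_pos: [0.5476, 0.0152, 0.0927]
ee_rot: [0.002, 0.695, 0.719, 0.001]
ft_force: [0.4, -0.3, 4.8]
grip_width: 0.0193
gripper_force: 20.0
```

Emit:
servo_tool(deltas=[{"translation":[0,0.02,0],"dr":[0,0,0],"grip":1},{"translation":[0,0.02,0],"dr":[0,0,0],"grip":1},{"translation":[0,0.02,0],"dr":[0,0,0],"grip":1},{"translation":[0,0.02,0],"dr":[0,0,0],"grip":1},{"translation":[0,0.02,0],"dr":[0,0,0],"grip":1},{"translation":[0,0,0],"dr":[0,0,0],"grip":1}])

```text
clock: 30.7
ee_pos: [0.5623, 0.0157, 0.0926]
ee_rot: [0.002, 0.695, 0.719, 0.001]
ft_force: [0.4, -0.5, 5.8]
grip_width: 0.0189
gripper_force: 20.0
```

Emit:
servo_tool(deltas=[{"translation":[0,0.02,0],"dr":[0,0,0],"grip":1},{"translation":[0,0.01,0],"dr":[0,0,0],"grip":1},{"translation":[0,0,0],"dr":[0,0,0],"grip":1}])

```text
clock: 31.0
ee_pos: [0.5666, 0.0158, 0.0926]
ee_rot: [0.001, 0.695, 0.719, 0.001]
ft_force: [-0.3, -0.9, 6.2]
grip_width: 0.0188
gripper_force: 20.0
```

Emit:
servo_tool(deltas=[{"translation":[0,0.02,0],"dr":[0,0,0],"grip":1},{"translation":[0,0.01,0],"dr":[0,0,0],"grip":1},{"translation":[0,0,0],"dr":[0,0,0],"grip":1}])

```text
clock: 31.3
ee_pos: [0.5706, 0.0159, 0.0926]
ee_rot: [0.001, 0.695, 0.719, 0.0]
ft_force: [-2.0, -1.1, 5.8]
grip_width: 0.0193
gripper_force: 20.0
```

Emit:
servo_tool(deltas=[{"translation":[0,0.015,0],"dr":[0,0,0],"grip":1},{"translation":[0,0,0],"dr":[0,0,0],"grip":1},{"translation":[0,0,0],"dr":[0,0,0],"grip":1}])

```text
clock: 31.6
ee_pos: [0.5707, 0.016, 0.0925]
ee_rot: [-0.001, 0.695, 0.719, -0.002]
ft_force: [-12.5, -3.3, 11.9]
grip_width: 0.019
gripper_force: 20.0
```

The fence stops at 0.5707, about 60 mm of travel, so it is home. Ease off, release, and check.

Emit:
servo_tool(deltas=[{"translation":[0,-0.012,0],"dr":[0,0,0],"grip":1},{"translation":[0,0,0],"dr":[0,0,0],"grip":1},{"translation":[0,0,0],"dr":[0,0,0],"grip":0.3},{"translation":[0,0,0],"dr":[0,0,0],"grip":0.3},{"translation":[0,0,-0.15],"dr":[0,0,0],"grip":0.3},{"translation":[0,0,-0.3],"dr":[0,0,0],"grip":-1},{"translation":[-0.2,-0.2,-0.3],"dr":[0,0,0],"grip":-1},{"translation":[-0.2,-0.2,-0.2],"dr":[0,0,0],"grip":-1}])

```text
clock: 32.4
ee_pos: [0.5193, -0.0387, 0.2259]
ee_rot: [0.001, 0.694, 0.72, 0.001]
ft_force: [0.2, -0.8, -0.5]
grip_width: 0.0527
gripper_force: 0.0
```

```bash
python3 chk.py w11.png
python3 - <<'E'
from h import *
P=cloud('wrist'); im,d,_=load('wrist'); pr=im.astype(int)
k=(P[...,2]>.096)&(P[...,2]<.108)&(pr[...,0]>100)&(pr[...,2]<100)&(P[...,0]>.49)&(abs(P[...,1]-.015)<.03); print('post',k.sum(),(P[k].min(0)+P[k].max(0))/2)
red=(pr[...,0]>pr[...,1]+50)&(pr[...,0]>pr[...,2]+50)&(abs(P[...,0]-.47)<.03)&(P[...,2]>.05)&(P[...,2]<.2);q=P[red];print(red.sum(),q.min(0),q.max(0))
H=np.array([.4705,.0137]); ry=np.array([-np.sin(YAW),np.cos(YAW)])
def tip(j,o=-.0187):
    a=j+.14; xy=H+ry*.082*np.cos(a); return (*xy,.07+.082*np.sin(a)+o)
a=tip(2.33); plan((a[0],a[1],.16),a)
E
```

```text
t 32.4 pos [ 0.5193 -0.0387  0.2259] yaw err 0.0023 tilt [ 0.0029 -0.0006] f [ 0.2 -0.8 -0.5] w 0.0527 0.0
dr [0.0036 0.0009 0.0029]
wrist m0 427 [ 0.0005 -0.0523  0.0888] [0.04290955 0.00911593 0.01356383]
wrist m1 2252 [-0.0017 -0.0015  0.0892] [0.06809871 0.06694142 0.01440546]
wrist m2 776 [-0.0023 -0.0001  0.089 ] [0.04874664 0.11303172 0.01388079]
wrist m3 1364 [-0.0025  0.0015  0.089 ] [0.06747484 0.06562419 0.01388079]
top m0 13 [ 0.0065 -0.0523  0.091 ] [0.02617407 0.00829314 0.01607622]
top m1 19 [-0.0047  0.0049  0.091 ] [0.05049194 0.05329167 0.01607622]
top m3 12 [-0.0097 -0.0281  0.0911] [0.03028739 0.00686384 0.01329467]
post 208 [0.56895727 0.016293   0.09991855]
2018 [ 0.46234809 -0.06955325  0.07964923] [0.480802   0.00788847 0.13116057]
t 32.5 pos [ 0.5186 -0.041   0.2279] yaw err -0.0024 tilt [ 0.0069 -0.0027] f [ 0.7  0.1 -0.2] w 0.0608 0.0
dr [ 0.0087  0.0037 -0.003 ]
-> [ 0.4727 -0.0505  0.16  ] units [-0.053 -0.308  0.453] rows 1.7
-> [ 0.4727 -0.0505  0.1023] units [0.    0.    0.385] rows 1.2
```

View pics/w11.png

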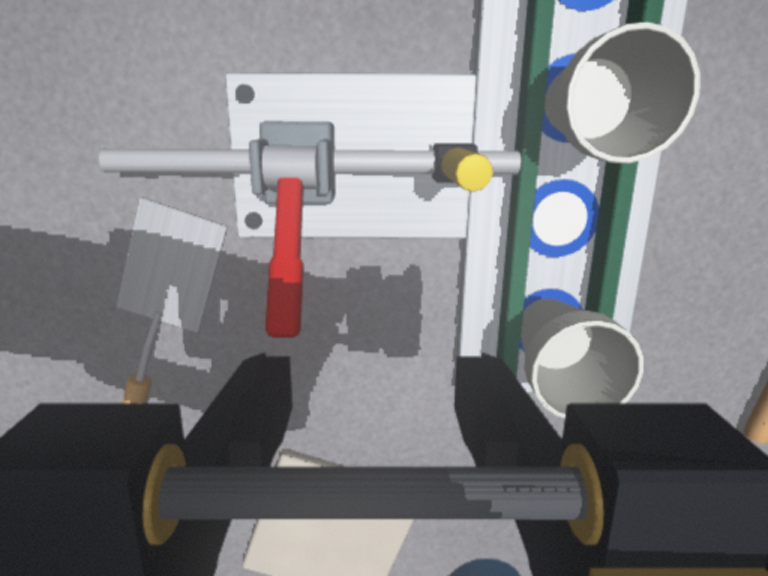

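The fence is home, with its post at 0.569, and both pots are still on their marks. Now close the lever: pinch the paddle and run the arc in reverse.

Emit:
servo_tool(deltas=[{"translation":[-0.03,-0.15,0.15],"dr":[0,0,0],"grip":-1},{"translation":[-0.023,-0.155,0.15],"dr":[0,0,0],"grip":-1},{"translation":[0,0,0.15],"dr":[0,0,0],"grip":-1},{"translation":[0,0,0],"dr":[0,0,0],"grip":-1},{"translation":[0,0,0],"dr":[0,0,0],"grip":-1}])

```text
clock: 33.0
ee_pos: [0.4744, -0.048, 0.1565]
ee_rot: [0.0, 0.695, 0.719, 0.0]
ft_force: [-0.6, 0.5, 1.0]
grip_width: 0.0881
gripper_force: 0.0
```

```bash
python3 -c "
from h import *
plan((.4727,-.0505,.1023))"
```

```text
t 33.0 pos [ 0.4744 -0.048   0.1565] yaw err 0.0004 tilt [0.0005 0.0002] f [-0.6  0.5  1. ] w 0.0881 0.0
dr [ 0.0007 -0.0002  0.0005]
-> [ 0.4727 -0.0505  0.1023] units [-0.016 -0.012  0.361] rows 1.1
```

Emit:
servo_tool(deltas=[{"translation":[-0.016,-0.01,0.18],"dr":[0,0,0],"grip":-1},{"translation":[0,0,0.18],"dr":[0,0,0],"grip":-1},{"translation":[0,0,0],"dr":[0,0,0],"grip":1},{"translation":[0,0,0],"dr":[0,0,0],"grip":1},{"translation":[0,0,0],"dr":[0,0,0],"grip":1},{"translation":[0,0,0],"dr":[0,0,0],"grip":1},{"translation":[0,0,0],"dr":[0,0,0],"grip":1},{"translation":[0,0,0],"dr":[0,0,0],"grip":1}], newtons=12)

```text
clock: 33.8
ee_pos: [0.4726, -0.0507, 0.1028]
ee_rot: [0.001, 0.695, 0.719, 0.0]
ft_force: [0.3, 0.2, -0.6]
grip_width: 0.0421
gripper_force: 0.0
```

Emit:
servo_tool(deltas=[{"translation":[0,0,0],"dr":[0,0,0],"grip":1},{"translation":[0,0,0],"dr":[0,0,0],"grip":1},{"translation":[0,0,0],"dr":[0,0,0],"grip":1},{"translation":[0,0,0],"dr":[0,0,0],"grip":1},{"translation":[0,0,0],"dr":[0,0,0],"grip":1}])

```text
clock: 34.3
ee_pos: [0.4726, -0.0506, 0.1023]
ee_rot: [0.0, 0.695, 0.719, 0.0]
ft_force: [0.5, 0.8, -0.6]
grip_width: 0.0176
gripper_force: 12.0
```

Run:
```python
from h import *
s=ctrl.get_state()['ee_pos']; H=np.array([.4715,.0137]); ry=np.array([-np.sin(YAW),np.cos(YAW)])
def tip(j):
    a=j+.14; xy=H+ry*.082*np.cos(a); return (*xy,.07+.082*np.sin(a)-.0187)
plan(*[tip(j) for j in (2.2,2,1.8,1.6,1.4,1.2,1,.8,.6,.4,.2,0)])
```

```text
t 34.3 pos [ 0.4726 -0.0506  0.1023] yaw err 0.0001 tilt [ 0.001 -0.   ] f [ 0.5  0.8 -0.6] w 0.0176 12.0
dr [0.0013 0.0001 0.0001]
-> [ 0.4734 -0.0433  0.1102] units [ 0.049  0.008 -0.053] rows 0.2
-> [ 0.473  -0.0305  0.1204] units [ 0.086 -0.    -0.068] rows 0.3
-> [ 0.4725 -0.0159  0.1278] units [ 0.097  0.    -0.049] rows 0.3
-> [ 4.720e-01 -1.000e-04  1.321e-01] units [ 0.105  0.    -0.029] rows 0.3
-> [0.4714 0.0162 0.1333] units [ 0.109 -0.    -0.008] rows 0.3
-> [0.4709 0.0324 0.1311] units [ 0.108 -0.     0.014] rows 0.3
-> [0.4703 0.0479 0.1258] units [0.103 0.    0.035] rows 0.3
-> [0.4699 0.062  0.1175] units [ 0.094 -0.     0.055] rows 0.3
-> [0.4694 0.0742 0.1066] units [ 0.081 -0.     0.073] rows 0.3
-> [0.4691 0.084  0.0935] units [0.065 0.    0.088] rows 0.3
-> [0.4689 0.091  0.0786] units [0.046 0.    0.099] rows 0.3
-> [0.4687 0.0949 0.0627] units [ 0.026 -0.     0.106] rows 0.3
```

Emit:
servo_tool(deltas=[{"translation":[0.025,0,-0.027],"dr":[0,0,0],"grip":1},{"translation":[0.024,0,-0.026],"dr":[0,0,0],"grip":1},{"translation":[0.043,0,-0.035],"dr":[0,0,0],"grip":1},{"translation":[0.043,0,-0.033],"dr":[0,0,0],"grip":1},{"translation":[0.048,0,-0.026],"dr":[0,0,0],"grip":1},{"translation":[0.049,0,-0.023],"dr":[0,0,0],"grip":1},{"translation":[0.052,0,-0.016],"dr":[0,0,0],"grip":1},{"translation":[0.053,0,-0.013],"dr":[0,0,0],"grip":1}])

```text
clock: 35.1
ee_pos: [0.4709, 0.0006, 0.1325]
ee_rot: [0.001, 0.695, 0.719, 0.001]
ft_force: [2.5, -3.1, 2.3]
grip_width: 0.018
gripper_force: 12.0
```

Emit:
servo_tool(deltas=[{"translation":[0.054,0,-0.006],"dr":[0,0,0],"grip":1},{"translation":[0.055,0,-0.002],"dr":[0,0,0],"grip":1},{"translation":[0.054,0,0.005],"dr":[0,0,0],"grip":1},{"translation":[0.054,0,0.009],"dr":[0,0,0],"grip":1},{"translation":[0.052,0,0.016],"dr":[0,0,0],"grip":1},{"translation":[0.051,0,0.019],"dr":[0,0,0],"grip":1},{"translation":[0.048,0,0.026],"dr":[0,0,0],"grip":1},{"translation":[0.046,0,0.029],"dr":[0,0,0],"grip":1}])

```text
clock: 35.9
ee_pos: [0.4689, 0.0623, 0.1177]
ee_rot: [0.001, 0.695, 0.719, 0.0]
ft_force: [3.7, -5.6, 4.0]
grip_width: 0.0174
gripper_force: 12.0
```

Emit:
servo_tool(deltas=[{"translation":[0.042,0,0.035],"dr":[0,0,0],"grip":1},{"translation":[0.039,0,0.038],"dr":[0,0,0],"grip":1},{"translation":[0.034,0,0.043],"dr":[0,0,0],"grip":1},{"translation":[0.031,0,0.045],"dr":[0,0,0],"grip":1},{"translation":[0.025,0,0.049],"dr":[0,0,0],"grip":1},{"translation":[0.021,0,0.05],"dr":[0,0,0],"grip":1},{"translation":[0.014,0,0.053],"dr":[0,0,0],"grip":1},{"translation":[0.012,0,0.053],"dr":[0,0,0],"grip":1}])

```text
clock: 36.7
ee_pos: [0.4678, 0.0951, 0.0624]
ee_rot: [0.0, 0.695, 0.719, 0.001]
ft_force: [5.0, -2.3, 4.1]
grip_width: 0.0172
gripper_force: 12.0
```

Emit:
servo_tool(deltas=[{"translation":[0,0,0],"dr":[0,0,0],"grip":1},{"translation":[0,0,0],"dr":[0,0,0],"grip":1},{"translation":[0,0,0],"dr":[0,0,0],"grip":1}])

```text
clock: 37.0
ee_pos: [0.4677, 0.095, 0.062]
ee_rot: [0.0, 0.695, 0.719, 0.0]
ft_force: [5.7, 0.5, -2.9]
grip_width: 0.0175
gripper_force: 12.0
```

The lever is at its closed angle. Release it, retreat upwards, and verify with numbers.

Emit:
servo_tool(deltas=[{"translation":[0,0,0],"dr":[0,0,0],"grip":-1},{"translation":[0,0,0],"dr":[0,0,0],"grip":-1},{"translation":[0,0,0],"dr":[0,0,0],"grip":-1},{"translation":[0,0,0],"dr":[0,0,0],"grip":-1},{"translation":[0,0,-0.2],"dr":[0,0,0],"grip":-1},{"translation":[0,0,-0.3],"dr":[0,0,0],"grip":-1},{"translation":[0,0,-0.3],"dr":[0,0,0],"grip":-1},{"translation":[0,0,-0.3],"dr":[0,0,0],"grip":-1}])

```text
clock: 37.8
ee_pos: [0.4667, 0.0947, 0.2296]
ee_rot: [-0.0, 0.695, 0.719, 0.0]
ft_force: [0.8, -0.3, 0.3]
grip_width: 0.0795
gripper_force: 0.0
```

Emit:
servo_tool(deltas=[{"translation":[-0.3,0,0],"dr":[0,0,0],"grip":-1},{"translation":[-0.3,0,0],"dr":[0,0,0],"grip":-1},{"translation":[-0.1,0,0],"dr":[0,0,0],"grip":-1},{"translation":[0,0,0],"dr":[0,0,0],"grip":-1},{"translation":[0,0,0],"dr":[0,0,0],"grip":-1}])

```text
clock: 38.3
ee_pos: [0.4707, -0.0099, 0.2277]
ee_rot: [-0.0, 0.695, 0.719, 0.0]
ft_force: [-0.4, -0.3, 0.0]
grip_width: 0.0882
gripper_force: 0.0
```

```bash
python3 chk.py w12.png
python3 - <<'E'
from h import *
P=cloud('wrist'); im,d,_=load('wrist'); pr=im.astype(int)
k=(P[...,2]>.096)&(P[...,2]<.108)&(pr[...,0]>100)&(pr[...,2]<100)&(P[...,0]>.49)&(abs(P[...,1]-.015)<.03); print('post',k.sum(),(P[k].min(0)+P[k].max(0))/2 if k.any() else '')
red=(pr[...,0]>pr[...,1]+45)&(pr[...,0]>pr[...,2]+45)&(abs(P[...,0]-.47)<.03)&(P[...,2]>.05)&(P[...,2]<.2);q=P[red];print('red',red.sum(),q.min(0),q.max(0))
print('slope',np.arctan(np.polyfit(q[:,1],q[:,2],1)[0]))
E
```

```text
t 38.3 pos [ 0.4707 -0.0099  0.2277] yaw err -0.0004 tilt [0.0001 0.0005] f [-0.4 -0.3  0. ] w 0.0882 0.0
dr [ 0.0001 -0.0006 -0.0005]
wrist m0 397 [ 0.0004 -0.0522  0.0888] [0.04385006 0.00943422 0.01345146]
wrist m1 2177 [-0.0029 -0.0015  0.089 ] [0.06690276 0.06733663 0.01397474]
wrist m2 827 [-0.0024  0.0002  0.089 ] [0.04859148 0.11317354 0.01393992]
wrist m3 847 [-0.0032  0.0015  0.0887] [0.06538215 0.06584166 0.01327429]
top m3 85 [-0.0024  0.0001  0.091 ] [0.06778284 0.06316218 0.01775855]
post 467 [0.56905162 0.01645482 0.09975105]
red 2135 [0.4585299  0.02207827 0.07467696] [0.4762383  0.11125352 0.09206803]
slope 0.14904854773377996
```

```bash
python3 -c "
from plant import ctrl
print(ctrl.sign_off())"
```

```text
the job is handed in; nothing more can be done
None
```

I handed the job in at 38 s; `sign_off` returned no verdict. The last measurements show both pots upright on marks 1 and 3 (within about 3 mm), the fence home and the lever closed, but the gripper pressed the clamp housing with about 79 N for a moment at 9.8 s, which may count as a breach of the 40 N limit.

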